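# Hang the clamping-kit bin and put the kit away

## Task

Hang the grey two-pocket bin on the slotted steel upright first, while it is empty: put both claws through the slots and press it down until the spring catch locks it. Then put the clamping kit into it: every T-nut that lies on the bench into the left pocket and the stepped block into the right pocket, left and right as you face the front of the upright. Leave the bar, the dial indicator and the spanner alone.

Things in the scene. Friction and masses are not known exactly. Their poses are not given: they have to be found in the camera images.
- grip (a point): hanging bin: grey sheet steel, 104 (own x) x 154 (own y) mm, walls 40 mm high, back wall 52, 0.42 kg, loose at the start. Own +x to its back, +y to its left pocket, z up. This point: on its black grip bar (66 mm long in x, 12 thick in y, standing 32 above the rim, over the divider), above the centre of mass, 58 mm above the underside, 14 mm below the bar's top
- claws (a point): on the bin, midway between its two claws, level with the shank undersides: 60 mm behind (own +x) and 20 mm below grip. Claws at own y +45 and -45 mm, shanks 8 mm wide and 8 high, reaching 12.5 mm behind this point; at each end a 6 mm thick tab hangs 16 mm below it. Home (locked) it lies on slots, up to 4 mm in front, tipped forward about 0.05 rad. Pushed in, it stops level with the plate's face
- slots (a point): on the front face of the fixed slotted upright, midway between its two slots, level with their bottoms, 98 mm above the bench; own +x into the plate, y left as you face it, z up. Steel plate 5 mm thick, 170 wide, 142 high; slots at own y +45 and -45 mm, 14 mm wide, 34 high upwards from this level. With claws 16 to 26 mm above this level the claws pass straight in along +x; then the bin goes down
- catch (a joint): brass spring catch in the middle of the upright, a wedge 7 mm proud of the face below the slots. Value: 0 sprung out, up to 0.009 m pushed in. 5 to 10 mm above home a rib on the bin's back meets it and the bin rests there; a downward push on the bin of 5 to 20 N takes the rib past, the bin drops home and the catch springs out (under 0.0025) over the rib
- pocket_l (a point): centre of the floor of the bin's left pocket (own axes as the bin): inside 98 mm (x) x 72 mm (y), 36 mm deep to the rim; for the T-nuts. On the hung bin it is 64 mm above the bench
- pocket_r (a point): centre of the floor of the bin's right pocket, of the same size; for the stepped block
- nut1_mid (a point): black steel T-nut, 32 (own x) x 28 (own y) mm base 10 mm high with a 16 mm wide tongue along x on top, 20 mm high in all, 70 g; this point is its centre, 10 mm above its underside. Three or all four of nut1..nut4 are present, the other is absent
- nut2_mid (a point): black steel T-nut, 32 (own x) x 28 (own y) mm base 10 mm high with a 16 mm wide tongue along x on top, 20 mm high in all, 70 g; this point is its centre, 10 mm above its underside. Three or all four of nut1..nut4 are present, the other is absent
- nut3_mid (a point): black steel T-nut, 32 (own x) x 28 (own y) mm base 10 mm high with a 16 mm wide tongue along x on top, 20 mm high in all, 70 g; this point is its centre, 10 mm above its underside. Three or all four of nut1..nut4 are present, the other is absent
- nut4_mid (a point): black steel T-nut, 32 (own x) x 28 (own y) mm base 10 mm high with a 16 mm wide tongue along x on top, 20 mm high in all, 70 g; this point is its centre, 10 mm above its underside. Three or all four of nut1..nut4 are present, the other is absent
- block_mid (a point): black stepped packing block, 32 mm (own x) x 60 mm (own y), in steps from 8 mm high at -y to 50 mm at +y, 0.22 kg; this point lies 22 mm above its underside, 6 mm towards the high end from the middle of its length; hold it across the 32 mm here
- parallel: bystander: a ground steel bar (parallel), 16 x 120 x 24 mm; origin at its underside; leave it alone
- dial: bystander: a dial indicator lying on its back, 127 x 62 x 21 mm; origin at its underside; leave it alone
- spanner: bystander: a combination spanner, 27 x 202 x 10 mm; origin at its underside; leave it alone
Mind the look-alikes: they are no part of the job. What is shaped like the part that bears nut1_mid but red is not meant. Leave any brown look-alike of the part that bears grip alone.

How it is judged (in metres and radians):
On the way:
1. the empty bin hangs locked on the upright, with the whole kit still on the bench (z of grip in the frame of slots between 0.01 and 0.0215 m and x of grip in the frame of slots between -0.07 and -0.05 m and y of grip in the frame of slots between -0.008 and 0.008 m and angle between grip's own z axis and vertical below 0.12 rad and value of joint catch below 0.0025 m and height (world z) of each of nut1_mid, nut2_mid, nut3_mid, nut4_mid, block_mid below 0.05 m), for 0.3 s.
At the end, for the whole second after the job is handed in: bin at rest, locked on the upright (grip under 21.5 mm above the slot bottoms, 8 mm of the middle, tilt under 0.12 rad, catch out); the centre of every T-nut present inside the left pocket, of the stepped block inside the right, under 40 mm over its floor (z of grip in the frame of slots between 0.01 and 0.0215 m and x of grip in the frame of slots between -0.07 and -0.05 m and y of grip in the frame of slots between -0.008 and 0.008 m and angle between grip's own z axis and vertical below 0.12 rad and value of joint catch below 0.0025 m and linear speed of bin below 0.02 m/s and x of nut1_mid in the frame of pocket_l between -0.049 and 0.049 m and y of nut1_mid in the frame of pocket_l between -0.036 and 0.036 m and z of nut1_mid in the frame of pocket_l between 0 and 0.04 m and x of nut2_mid in the frame of pocket_l between -0.049 and 0.049 m and y of nut2_mid in the frame of pocket_l between -0.036 and 0.036 m and z of nut2_mid in the frame of pocket_l between 0 and 0.04 m and x of nut3_mid in the frame of pocket_l between -0.049 and 0.049 m and y of nut3_mid in the frame of pocket_l between -0.036 and 0.036 m and z of nut3_mid in the frame of pocket_l between 0 and 0.04 m and x of nut4_mid in the frame of pocket_l between -0.049 and 0.049 m and y of nut4_mid in the frame of pocket_l between -0.036 and 0.036 m and z of nut4_mid in the frame of pocket_l between 0 and 0.04 m and x of block_mid in the frame of pocket_r between -0.049 and 0.049 m and y of block_mid in the frame of pocket_r between -0.036 and 0.036 m and z of block_mid in the frame of pocket_r between 0 and 0.04 m); the robot touches nothing.
It fails at once if a ground steel bar (parallel) moved more than 30 mm (distance of parallel from where it was at the start of the episode above 0.03 m).
It fails at once if a dial indicator lying on its back moved more than 30 mm (distance of dial from where it was at the start of the episode above 0.03 m).
It fails at once if a combination spanner moved more than 30 mm (distance of spanner from where it was at the start of the episode above 0.03 m).
Of nut1, nut2, nut3, nut4 only 3 to 4 are there at a start; the rules pass over those that are not, and their reading is None.
At some moment in a run one of nut1, nut2, nut3, nut4, block may be knocked a few centimetres aside while the robot is not near it.
Once in a run the grip may slacken for a moment while it holds something.
It also fails if it takes over 210 s, if anything falls off the work surface, if the arm or the gripper's body presses on something with over 40 N, if the wrist force passes 120 N, or if a joint passes its speed limit or range.

## Robot

A 7-joint arm with a two-finger parallel gripper is mounted at the origin on the work surface; the furniture and walls round the work are solid. World frame = base frame: x ahead of the robot, y to its left, z up, the work surface at z = 0. Lengths are in mm, angles in rad, forces in N, time in s.
With the tool pointing down it reaches from about 350 to 900 mm from the base axis. Payload 8.1 kg.
Tool frame: the origin (TCP) lies between the finger pads; the fingertips stand 17 mm ahead of it and the grasp point (between the pads) lies 2 mm behind it; z points along the fingers, y is the direction in which the jaws open and shut (so a half turn about z gives the same grasp; the last joint's range is limited). The gripper opens to 92 mm and grips with 3 to 60 N. Pads are 19 mm wide; open, the fingers measure 130 mm over their backs; the gripper's body (75 mm by 190 mm) begins 47 mm behind the grasp point.
Start: joints at [-1.291, 0.434, 0.025, 1.573, -0.012, 1.134, -0.075], TCP at [233.477, 579.767, 243.742] pointing down, gripper open.
Joint ranges: [-2.62, 2.62], [-0.44, 2.09], [-1.27, 1.32], [0.08, 2.57], [-1.32, 4.46], [0.12, 2], [-2.74, 2.74]. Speed limits (rad/s): [2.22, 2.22, 3.01, 3.01, 3.14, 3.14, 3.14].

## Interface

Orientations are given as a unit quaternion [w, x, y, z].
In Python, from rig import read_state, grab_frame, job_done, masks_of, tip_of gives the robot as it stands.
- The arm moves only by the shell command python3 -m creep 'ROWS' [FORCE]. ROWS is a JSON object of lists of equal length, an entry for each row: "claw": the opening in per cent of the stroke, from 0 (shut) to 100 (fully open); "delta_pos": the shift along the tool's x, y, z in mm, a list of three; "spin": the turn about the tool's z in rad. In form: {"claw": [claw, ...], "delta_pos": [[x, y, z], ...], "spin": [spin, ...]}. A call has 1 to 12 rows; each row is the pose to reach, as a shift and turn from the pose commanded when the call began, along the tool's axes at that moment; what a row does not reach only later rows make up. A row lasts 1/12 s, in which the tool goes at most 41.7 mm and 7.16 degrees, less where a joint would pass 70% of its speed; a pose out of reach is approached as far as the arm can. A call with a gripper value outside its range is refused whole. The fingers move at their own pace and stop on an object; FORCE is the grip in N (left out, the last holds). Time passes only in rows, so rows that repeat a pose let the fingers close. It gives the time, the measured TCP pose, the force and the opening at its end, in the units of the state.
- read_state(): the state, without advancing time (a new reading comes with each control period).
- grab_frame(name): name is "scene" or "top" or "wrist"; returns a dict with "image" (480x640x3 uint8, red, green, blue), "fx", "fy", "cx", "cy" (pixels), "k1" (the pictures are not rectified: a ray, as slopes to the right and down, at radius r is drawn at 1 + k1 r^2 times it, then the intrinsics apply), "pose" (4x4, takes a point from camera to world coordinates). Camera axes: x right, y up, looking along -z (the intrinsics and any distortion apply to the point x, -y, -z); pixel columns grow to the right and rows downward; lengths in mm; the calibration is good to about 2 mm. A picture is of the moment at which its call begins. There is no depth.
- job_done(): hands the job in, once; it reports no verdict.
Trained networks look in a picture, given as the dict that the camera call returned (one of the last four; its "shot" number tells which), for a name from the list of things; names that differ only in an ending like _2 or _b are one class to them, and where a whole thing is asked for, a point or a joint stands for the part that bears it (a point fixed in the world has none). Each returns a list of dicts, best first, with "conf" (0 to 1); they miss things now and then, are a little off and sometimes report something else, mostly with a low value. They report only what shows in the picture. A call takes as long as a camera call. They do not tell look-alikes from the thing itself.
- masks_of(label, picture): "pixels" (480x640 bool, what is visible of it) and "box" ([left, top, width, height] in pixels, round what is visible of it).
- tip_of(label, picture): "location" ([column, row] in pixels: a listed point, or the origin of a listed thing).
The state is a dict: "clock": time; "joint_positions": joint angles; "joint_velocities": joint speeds; "effort": joint torques, N m; "ee_pos": TCP position; "tcp_rot": TCP orientation; "wrist_force": force on the tool from outside, world axes, zero at the start; "ft_torque": the same for the moment, N m; "opening": finger opening in mm.
Only numpy, scipy, OpenCV 4.12 (cv2) and the standard library are available. Lean on these libraries where they do the work, as an engineer would, in place of code of your own. Each camera call takes 0.05 s, during which the arm holds its last target.

## Working session

There is one attempt and no reset: what is moved stays moved. The work goes in short steps, Python scripts to look and compute and a shell command to move; the robot and the scene stay as the last step left them, time stands still between calls to the robot, and variables do not carry over. Pictures are saved under pics/ and viewed, and the job is handed in when it is done.

```bash
ls; mkdir -p pics
python3 - <<'E'
from rig import *
import cv2
s=read_state(); print({k:s[k] for k in s})
for n in ("scene","top","wrist"):
    f=grab_frame(n); cv2.imwrite(f"pics/a_{n}.png",f["image"][:,:,::-1]); print(n,f["fx"],f["fy"],f["cx"],f["cy"],f["k1"],f["pose"],f["shot"])
E
```

```text
pics
{'clock': 0.0, 'joint_positions': array([-1.29059729,  0.43526862,  0.02495391,  1.57408763, -0.0115631 ,
        1.13398694, -0.07511991]), 'joint_velocities': array([ 0.00056067, -0.00075807,  0.00147742,  0.00055497,  0.00122424,
       -0.00094695,  0.00089511]), 'effort': array([-4.89170475e-05, -6.67852163e+01,  9.84220840e-01, -3.14459896e+01,
       -6.07630145e-02,  4.27778217e-02,  1.56501196e-04]), 'ee_pos': array([233.32164881, 579.29996256, 242.92004393]), 'tcp_rot': array([-6.75679011e-05,  1.90260806e-01,  9.81733253e-01, -8.00342109e-04]), 'wrist_force': array([-0.02525285, -0.21250169, -0.0259874 ]), 'ft_torque': array([ 0.02423749, -0.00869681,  0.02567109]), 'opening': 91.87521136047418}
scene 529.2344107972144 529.2344107972144 321.2332323679018 238.95959078449812 -0.12561125864280306 [[ 9.98393524e-01  2.40402455e-02 -5.13072812e-02  3.94293635e+02]
 [-5.63962539e-02  5.08925775e-01 -8.58961011e-01 -9.88058495e+02]
 [ 5.46196430e-03  8.60474649e-01  5.09463978e-01  6.98833498e+02]
 [ 0.00000000e+00  0.00000000e+00  0.00000000e+00  1.00000000e+00]] 1
top 449.0474537465656 449.0474537465656 314.87154655855807 239.5657767287283 0.026919260718767542 [[-1.30258580e-01  9.67614989e-01 -2.16226582e-01  2.34913687e+02]
 [-9.91470888e-01 -1.26184189e-01  3.26041196e-02  3.36039096e+01]
 [ 4.26385905e-03  2.18629327e-01  9.75798666e-01  1.10786352e+03]
 [ 0.00000000e+00  0.00000000e+00  0.00000000e+00  1.00000000e+00]] 2
wrist 349.0261142240317 349.0261142240317 324.4244162545357 233.03979160816203 -0.05062740478844502 [[ 3.74019829e-01 -8.93571814e-01 -2.48271183e-01  1.66648277e+02]
 [ 9.27419917e-01  3.60019209e-01  1.01382770e-01  6.05439620e+02]
 [-1.21039084e-03 -2.68170806e-01  9.63370621e-01  3.83408920e+02]
 [ 0.00000000e+00  0.00000000e+00  0.00000000e+00  1.00000000e+00]] 3
```

View pics/a_scene.png

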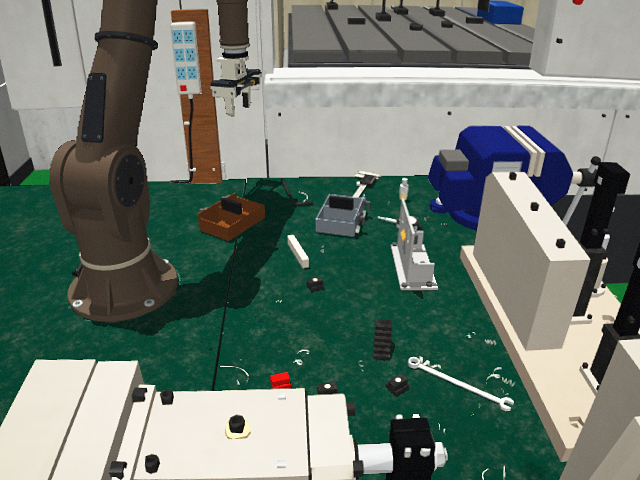

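View pics/a_top.png

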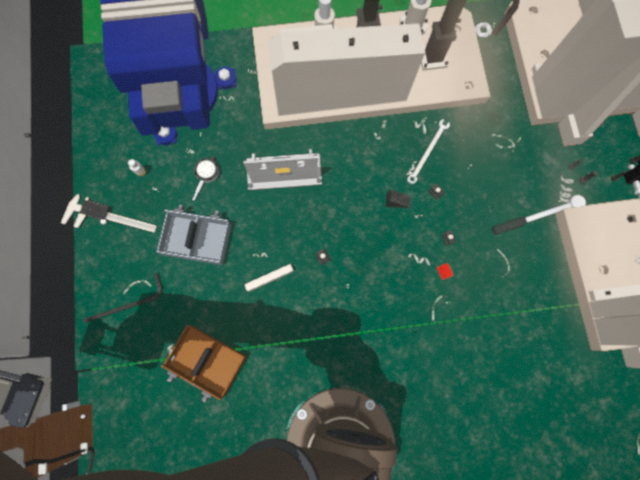

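View pics/a_wrist.png

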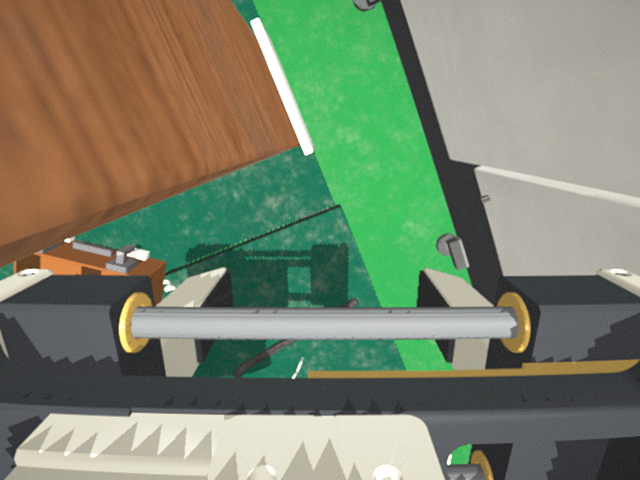

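```bash
cat > h.py <<'E'
from rig import *
import numpy as np, cv2
def KD(f): return np.array([[f["fx"],0,f["cx"]],[0,f["fy"],f["cy"]],[0,0,1.]]), np.array([f["k1"],0,0,0,0.])
def ray(f,px):
    K,D=KD(f); u=cv2.undistortPoints(np.array([[px]],float),K,D)[0,0]
    P=np.array(f["pose"]); d=P[:3,:3]@np.array([u[0],-u[1],-1.]); return P[:3,3],d/np.linalg.norm(d)
def atz(f,px,z):
    o,d=ray(f,px); return o+d*(z-o[2])/d[2]
def proj(f,p):
    K,D=KD(f); P=np.array(f["pose"]); c=P[:3,:3].T@(np.array(p,float)-P[:3,3]); c=np.array([c[0],-c[1],-c[2]])
    return cv2.projectPoints(c[None],np.zeros(3),np.zeros(3),K,D)[0][0,0]
def tri(obs):
    A=np.zeros((3,3));b=np.zeros(3);R=[]
    for f,px in obs:
        o,d=ray(f,px);M=np.eye(3)-np.outer(d,d);A+=M;b+=M@o;R.append((o,M))
    x=np.linalg.solve(A,b); return x,[float(np.linalg.norm(M@(x-o))) for o,M in R]
def crop(f,name,x,y,w,h,s):
    im=f["image"][y:y+h,x:x+w,::-1]; cv2.imwrite(f"pics/{name}.png",cv2.resize(im,None,fx=s,fy=s,interpolation=cv2.INTER_CUBIC))
E
python3 - <<'E'
from h import *
np.set_printoptions(precision=1,suppress=True)
a=grab_frame("scene"); b=grab_frame("top")
for l in ["grip","claws","slots","pocket_l","pocket_r","nut1_mid","block_mid","parallel","dial","spanner"]:
    A=tip_of(l,a);B=tip_of(l,b)
    print(l)
    for n,q in (("s",A),("t",B)):
        for d in q[:5]: print("  ",n,np.array(d["location"]),round(d["conf"],2),atz(a if n=="s" else b,d["location"],{"grip":58,"claws":38,"slots":98}.get(l,10)))
crop(b,"b_top1",140,130,260,190,3)
crop(b,"b_top2",370,100,200,200,3)
crop(a,"b_sc1",190,160,260,150,3)
crop(a,"b_sc2",250,260,260,160,3)
E
```

```text
grip
   s [228.8 205.3] 0.82 [222.2 280.2  58. ]
   s [342.6 203.6] 0.64 [526.6 275.6  58. ]
   t [191.2 232.1] 0.97 [524.1 290.1  58. ]
   t [199.2 361.1] 0.56 [223.5 292.9  58. ]
claws
   s [363.9 212.5] 0.8 [583.  259.8  38. ]
   s [213.8 208.6] 0.74 [177.6 302.   38. ]
   t [188.  386.3] 0.82 [171.9 326.7  38. ]
   t [198.7 211.1] 0.8 [580.5 272.9  38. ]
slots
   s [406.6 235.1] 0.61 [649.2  33.   98. ]
   t [282.1 168.4] 0.91 [641.4  54.7  98. ]
   t [394.4 195.5] 0.52 [ 539.9 -199.8   98. ]
pocket_l
   s [241.1 216. ] 0.92 [249.6 308.   10. ]
   s [343.5 214.9] 0.9 [532.7 301.   10. ]
   s [336. 226.] 0.89 [506.8 239.2  10. ]
   s [223.6 226.4] 0.88 [207.2 251.3  10. ]
   t [221.9 368.3] 0.77 [199.7 253.4  10. ]
   t [211.9 242.6] 0.7 [503.7 252.8  10. ]
   t [180.4 233.8] 0.66 [536.4 328.8  10. ]
pocket_r
   s [241.1 216. ] 0.92 [249.6 308.   10. ]
   s [343.5 214.9] 0.9 [532.7 301.   10. ]
   s [336. 226.] 0.89 [506.8 239.2  10. ]
   s [223.6 226.4] 0.88 [207.2 251.3  10. ]
   t [221.9 368.3] 0.77 [199.7 253.4  10. ]
   t [211.9 242.6] 0.7 [503.7 252.8  10. ]
   t [180.4 233.8] 0.66 [536.4 328.8  10. ]
nut1_mid
   s [282.8 379.7] 0.78 [ 367.9 -312.7   10. ]
   s [328.3 392.7] 0.72 [ 446.5 -347.5   10. ]
   t [443. 272.] 0.64 [ 356.2 -305.3   10. ]
   t [450.6 235.7] 0.52 [ 444.  -341.9   10. ]
block_mid
   s [382.2 339.2] 0.6 [ 560.6 -214.7   10. ]
   t [398.8 197.7] 0.69 [ 559.2 -230.3   10. ]
parallel
   s [299.9 252.7] 0.69 [407.8 109.9  10. ]
   t [269.4 278.5] 0.7 [395.5 120.4  10. ]
   t [429.4 152.8] 0.64 [ 670.  -330.3   10. ]
dial
   s [398.2 225.6] 0.72 [673.7 233.8  10. ]
   t [268.2 279.9] 0.7 [392.4 123.7  10. ]
   t [208.4 178.4] 0.58 [673.8 247.9  10. ]
spanner
   s [457.1 382.5] 0.61 [ 676.7 -338.1   10. ]
   t [426.8 153.7] 0.82 [ 668.4 -323.1   10. ]
```

View pics/b_top1.png

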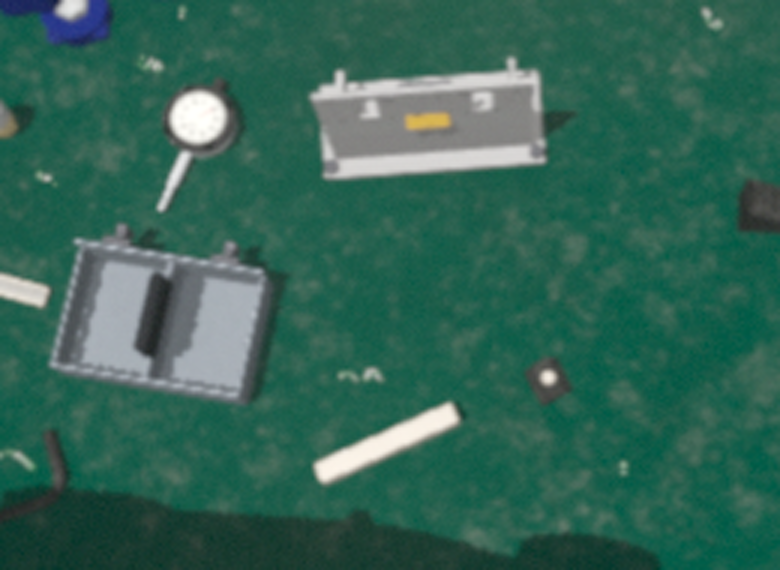

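View pics/b_top2.png

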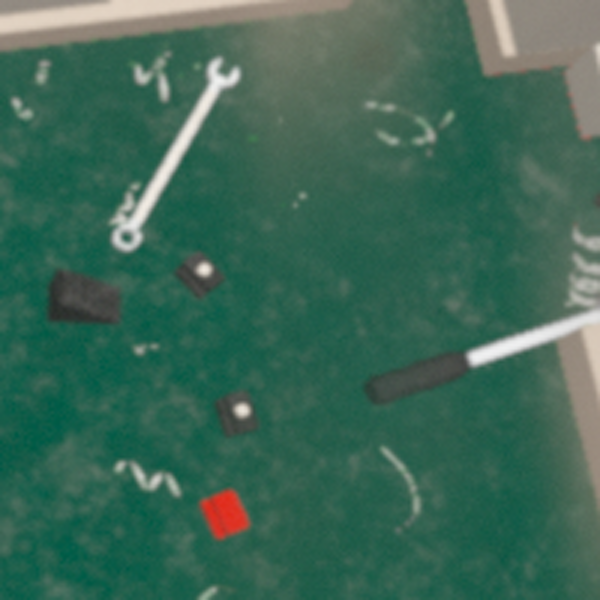

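View pics/b_sc1.png

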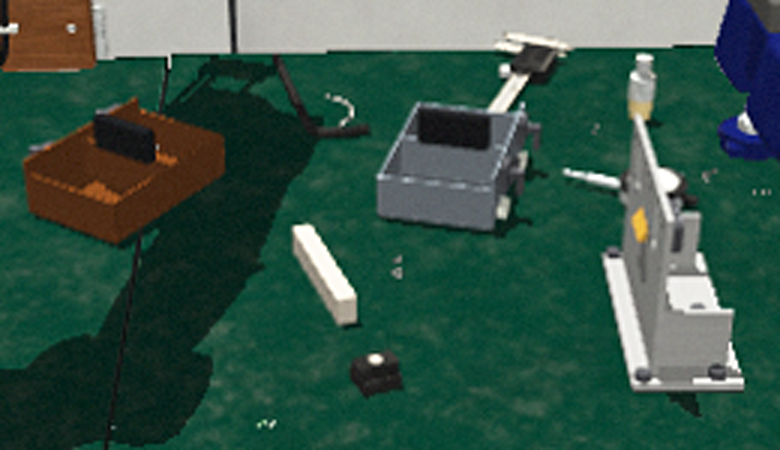

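View pics/b_sc2.png

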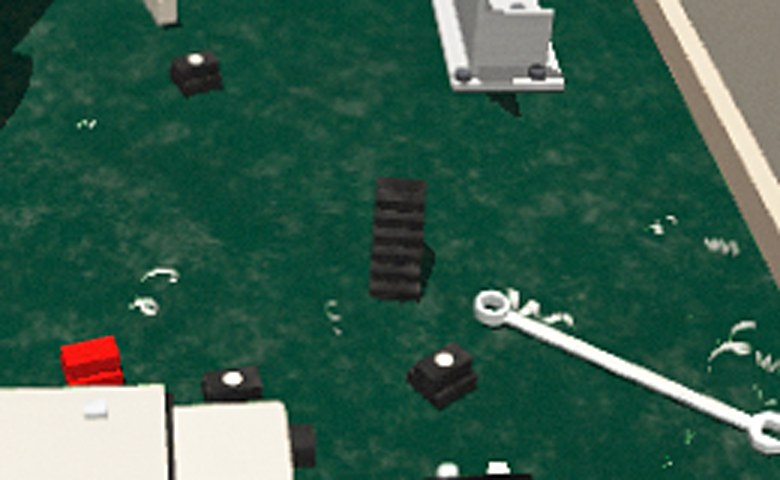

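```bash
cat >> h.py <<'E'
np.set_printoptions(precision=2,suppress=True)
from scipy.spatial.transform import Rotation as Rn
def Rt(s=None):
    s=s or read_state(); q=s["tcp_rot"]; return Rn.from_quat([q[1],q[2],q[3],q[0]]).as_matrix()
def plan(target,yawy=None):
    """tool shift to reach world TCP target; spin so that tool y is along yawy (world rad, mod pi)"""
    s=read_state(); R=Rt(s); d=R.T@(np.array(target,float)-s["ee_pos"])
    out=[d]
    cur=np.arctan2(R[1,1],R[0,1])
    if yawy is not None:
        e=(yawy-cur+np.pi/2)%np.pi-np.pi/2; out.append(-e)  # tool z down
    print("shift",d,"spin",out[1] if yawy is not None else None,"| tcp",s["ee_pos"],"yaw_y",cur,"xaxis",R[:,0],"F",s["wrist_force"],"open",s["opening"],"t",s["clock"]); return out
E
python3 - <<'E'
from h import *
plan([580,290,250],np.pi/2-0.0)
E
```

```text
shift [-429.69 -139.31   -6.26] spin -0.3829346306223722 | tcp [233.49 579.77 243.75] yaw_y 1.1878616961725244 xaxis [-0.93  0.37  0.  ] F [-0.19  0.12 -0.13] open 92.0314524071345 t 1.25
```

```bash
python3 -m creep '{"claw":[100,100,100,100,100,100,100,100,100,100,100,100],"delta_pos":[[-36,-12,0],[-72,-23,0],[-107,-35,0],[-143,-46,0],[-179,-58,0],[-215,-70,0],[-250,-81,0],[-286,-93,0],[-322,-104,0],[-358,-116,0],[-394,-128,0],[-430,-139,0]],"spin":[-0.03,-0.06,-0.1,-0.13,-0.16,-0.19,-0.22,-0.25,-0.29,-0.32,-0.35,-0.38]}'; python3 -m creep '{"claw":[100,100],"delta_pos":[[0,0,0],[0,0,0]],"spin":[0,0]}'
python3 - <<'E'
from h import *
plan([580,290,250],np.pi/2)
f=grab_frame("wrist"); cv2.imwrite("pics/c_w.png",f["image"][:,:,::-1])
for l,z in (("grip",58),("claws",38),("pocket_l",4),("dial",0)):
    for d in tip_of(l,f): print(l,np.array(d["location"]),d["conf"],atz(f,d["location"],z))
E
```

```text
clock: 2.25
ee_pos: [581.7, 288.6, 243.9]
tcp_rot: [0.0, 0.001, 1.0, 0.0]
wrist_force: [0.2, 0.5, 0.3]
opening: 91.5
clock: 2.42
ee_pos: [582.5, 287.2, 243.4]
tcp_rot: [0.0, 0.004, 1.0, -0.001]
wrist_force: [-0.5, 1.3, -0.2]
opening: 92.0
shift [ 2.49  2.79 -6.57] spin -0.008276487551128753 | tcp [582.47 287.18 243.44] yaw_y 1.5625198392437678 xaxis [-1.    0.01 -0.  ] F [-0.5   1.29 -0.21] open 91.9724334817052 t 2.4167
grip [329.8 146.8] 0.57 [519.93 291.44  58.  ]
claws [311.4 205.5] 0.69 [577.97 272.93  38.  ]
pocket_l [294.  136.8] 0.9 [510.85 254.57   4.  ]
pocket_l [361.9 157.8] 0.64 [533.23 326.46   4.  ]
dial [303.1 281.9] 0.75 [677.58 259.79   0.  ]
dial [29.5 68.2] 0.54 [433.64 -24.89   0.  ]
```

View pics/c_w.png

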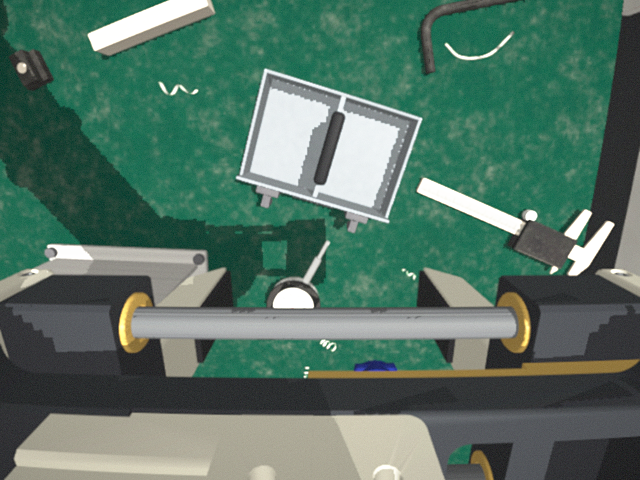

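Run:
```python
from h import *
f=grab_frame("wrist"); t=grab_frame("top"); s=grab_frame("scene")
a=atz(f,(339,115),72);b=atz(f,(319,182),72);print(a,b,np.linalg.norm(a-b),np.arctan2(b[1]-a[1],b[0]-a[0]),(a+b)/2)
# rim corners (z52 back, 40 front)
for p,z in (((266,70),40),((421,120),40),((238,179),52),((388,220),52)): print(p,atz(f,p,z))
# claws seen
c1=atz(f,(265,199),38);c2=atz(f,(353,224),38);print(c1,c2,np.arctan2(-(c2-c1)[0],(c2-c1)[1]),np.linalg.norm(c1-c2))
def best(l,fr,near):
    q=[d["location"] for d in tip_of(l,fr)]; return min(q,key=lambda p:np.hypot(*(np.array(p)-near))) if q else None
for l in("grip","claws","pocket_l"):
    obs=[]
    for fr in(f,t,s):
        tgt={"grip":(521,290,58),"claws":(578,273,38),"pocket_l":(511,254,4)}[l]
        p=best(l,fr,proj(fr,tgt)); 
        if p is not None and np.hypot(*(np.array(p)-proj(fr,tgt)))<15: obs.append((fr,p))
    print(l,len(obs),*tri(obs), tri(obs[:2])[0])
```

```text
[489.61 303.38  72.  ] [546.83 286.04  72.  ] 59.78605186008568 -0.29429160990365066 [518.22 294.71  72.  ]
(266, 70) [447.93 237.5   40.  ]
(421, 120) [491.99 382.5   40.  ]
(238, 179) [546.26 208.73  52.  ]
(388, 220) [586.53 353.16  52.  ]
[568.04 231.24  38.  ] [594.04 320.11  38.  ] -0.28467415959265424 92.59437980470969
grip 2 [524.22 289.89  51.06] [3.299202947261849, 3.299202947261867] [524.22 289.89  51.06]
claws 3 [580.52 272.4   32.83] [0.5372785972189715, 2.545296602922001, 2.6141230702713494] [579.97 271.94  40.  ]
pocket_l 3 [508.04 250.48   2.51] [2.507294260758365, 2.4759140568790023, 0.7405273737074508] [509.2  250.67  -6.53]
```

Run:
```python
from h import *
plan([519.5,293,140],np.pi/2-.287)
```

```text
shift [ 60.94   2.66 103.72] spin 0.28408460056809326 | tcp [580.42 290.16 243.72] yaw_y 1.56788092736299 xaxis [-1.  0. -0.] F [ 0.24 -0.04 -0.5 ] open 91.45137195884982 t 3.2667
```

```bash
python3 -m creep '{"claw":[100,100,100,100,100,100,100,100],"delta_pos":[[10,0,17],[20,0,34],[30,1,50],[40,2,70],[51,2,87],[61,3,104],[61,3,104],[61,3,104]],"spin":[0.05,0.1,0.15,0.2,0.24,0.28,0.284,0.284]}' 50
python3 - <<'E'
from h import *
plan([519.5,293,58],np.pi/2-.287)
f=grab_frame("wrist"); cv2.imwrite("pics/d_w.png",f["image"][:,:,::-1])
for l,z in (("grip",58),("claws",38),("pocket_l",4)):
    for d in tip_of(l,f): print(l,np.array(d["location"]),d["conf"],atz(f,d["location"],z))
E
```

```text
clock: 3.93
ee_pos: [519.0, 293.3, 139.5]
tcp_rot: [-0.001, 0.142, 0.99, -0.001]
wrist_force: [0.3, 0.4, 1.2]
opening: 91.9
shift [-0.68 -0.09 81.52] spin 0.0017896290685226468 | tcp [518.96 293.34 139.52] yaw_y 1.2855859558634193 xaxis [-0.96  0.28  0.  ] F [0.35 0.43 1.17] open 91.86124396256017 t 3.9333
grip [320.3 252.2] 0.56 [521.09 288.76  58.  ]
claws [324. 317.] 0.8 [578.95 274.28  38.  ]
pocket_l [276.7 231.7] 0.93 [511.31 253.65   4.  ]
pocket_l [367.9 233.8] 0.79 [534.12 324.99   4.  ]
```

View pics/d_w.png

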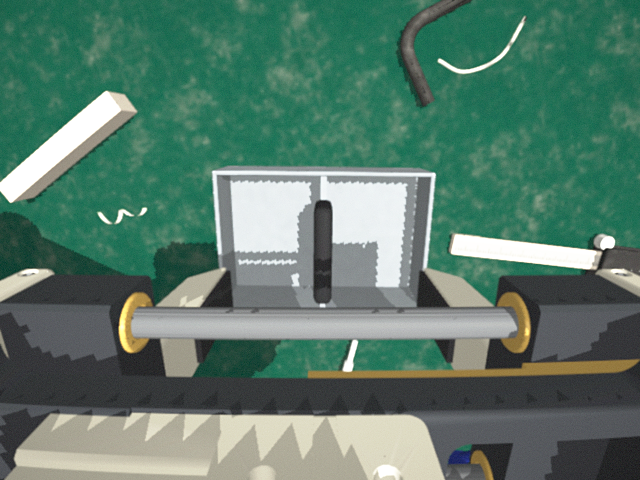

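Run:
```python
from h import *
f=grab_frame("wrist")
a=atz(f,(323,201),72);b=atz(f,(323,303),72);print(a,b,np.linalg.norm(a-b),np.arctan2(b[1]-a[1],b[0]-a[0]),(a+b)/2)
plan(list(((a+b)/2)[:2])+[58],np.pi/2-.287)
```

```text
[488.31 301.4   72.  ] [553.74 281.99  72.  ] 68.25193482383473 -0.2884095432574405 [521.02 291.7   72.  ]
shift [-0.71 -1.76 82.86] spin 0.00010241625268037069 | tcp [520.68 293.49 140.86] yaw_y 1.283898743047577 xaxis [-0.96  0.28 -0.  ] F [0.38 0.43 0.09] open 92.35458260669726 t 4.1833
```

```bash
python3 -m creep '{"claw":[100,100,100,100,100,100],"delta_pos":[[0,-1,20],[0,-2,40],[0,-2,60],[0,-2,75],[0,-2,82],[0,-2,82]],"spin":[0,0,0,0,0,0]}' 50 && python3 -m creep '{"claw":[50,20,5,0,0,0,0,0,0,0],"delta_pos":[[0,0,0],[0,0,0],[0,0,0],[0,0,0],[0,0,0],[0,0,0],[0,0,0],[0,0,0],[0,0,0],[0,0,0]],"spin":[0,0,0,0,0,0,0,0,0,0]}' 50
```

```text
clock: 4.68
ee_pos: [518.6, 290.9, 56.7]
tcp_rot: [-0.001, 0.143, 0.99, -0.001]
wrist_force: [0.4, -0.6, 0.3]
opening: 91.4
clock: 5.52
ee_pos: [518.9, 291.5, 57.7]
tcp_rot: [0.0, 0.143, 0.99, 0.0]
wrist_force: [0.7, 0.1, -0.0]
opening: 30.0
```

```bash
python3 -m creep '{"claw":[0,0,0,0,0,0,0,0],"delta_pos":[[0,0,0],[0,0,0],[0,0,0],[0,0,0],[0,0,0],[0,0,0],[0,0,0],[0,0,0]],"spin":[0,0,0,0,0,0,0,0]}' 50;  python3 -m creep '{"claw":[0,0,0,0,0,0,0,0],"delta_pos":[[0,0,-10],[0,0,-25],[0,0,-40],[0,0,-60],[0,0,-80],[0,0,-100],[0,0,-120],[0,0,-120]],"spin":[0,0,0,0,0,0,0,0]}' 50
python3 - <<'E'
from h import *
plan([519.5,293,58],np.pi/2-.287)
f=grab_frame("wrist"); cv2.imwrite("pics/e_w.png",f["image"][:,:,::-1])
f=grab_frame("scene"); crop(f,"e_s",250,120,260,190,3)
E
```

```text
clock: 6.18
ee_pos: [518.9, 291.5, 57.7]
tcp_rot: [0.0, 0.143, 0.99, 0.0]
wrist_force: [0.5, 1.1, -1.0]
opening: 11.6
clock: 6.85
ee_pos: [520.4, 292.2, 181.9]
tcp_rot: [0.002, 0.143, 0.99, 0.002]
wrist_force: [0.8, -0.2, -3.9]
opening: 11.6
shift [  1.54   0.01 123.91] spin -0.00020863664423775852 | tcp [520.41 292.17 181.92] yaw_y 1.2835876901506589 xaxis [-0.96  0.28 -0.  ] F [ 0.82 -0.2  -3.93] open 11.610220771969047 t 6.85
```

View pics/e_w.png

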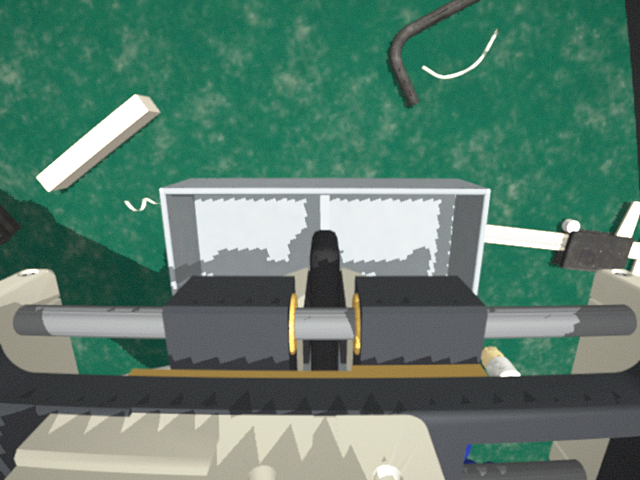

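View pics/e_s.png

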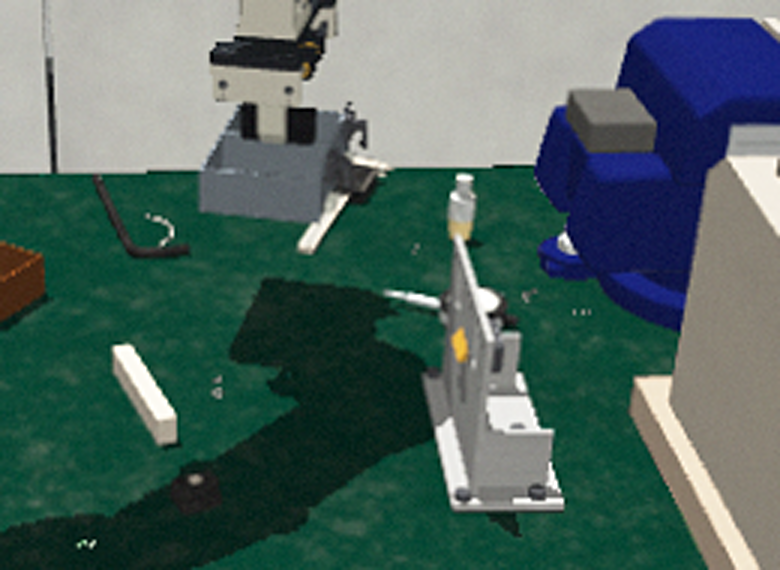

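Run:
```python
from h import *
t=grab_frame("top"); s=grab_frame("scene")
print(tri([(t,(272,62)),(s,(487,180))]),tri([(t,(425,52)),(s,(545,262))]))
print(atz(t,(268,125),25),atz(t,(278,112),25))
crop(t,"f_t",230,130,110,75,7)
crop(s,"f_s",370,160,90,150,4)
for fr,n in((t,"t"),(s,"s")):
  for d in tip_of("slots",fr): print(n,d["location"],d["conf"])
  for d in masks_of("catch",fr): print(n,d["box"],d["conf"])
plan([690,45,300],1.284)
```

```text
(array([827.51,  45.93, 230.16]), [6.988304060143298, 6.988304060143304]) (array([ 812.47, -289.39,  231.03]), [3.2087210986415173, 3.208721098641344])
[795.02  78.95  25.  ] [828.52  48.83  25.  ]
t [279.4, 168.0] 0.8
t [275.8, 167.6, 14.4, 5.4] 0.48
s [408.8, 234.7] 0.8
shift [-234.17 -187.66 -123.42] spin -4.526405229920982e-05 | tcp [518.29 291.09 176.57] yaw_y 1.2839547359477008 xaxis [-0.96  0.28  0.  ] F [ 0.31  0.77 -3.25] open 11.957150560599857 t 7.25
```

View pics/f_t.png

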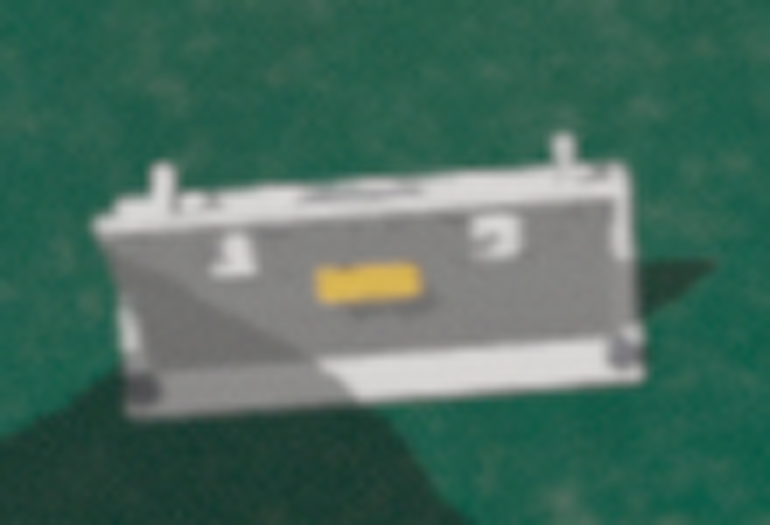

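View pics/f_s.png

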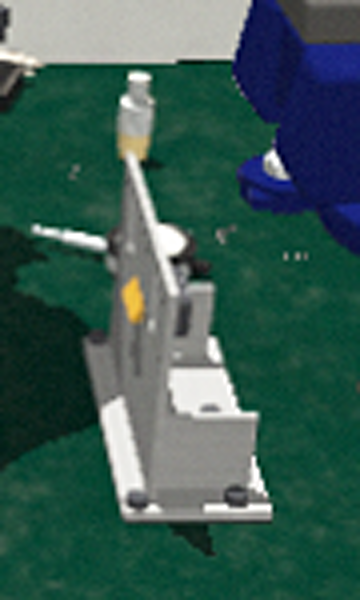

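```bash
python3 -m creep '{"claw":[0,0,0,0,0,0,0,0,0,0,0,0],"delta_pos":[[-10,-5,-20],[-30,-20,-45],[-55,-40,-70],[-85,-65,-100],[-115,-90,-123],[-145,-115,-123],[-172,-140,-123],[-195,-160,-123],[-213,-175,-123],[-223,-184,-123],[-227,-187,-123],[-227,-187,-123]],"spin":[0,0,0,0,0,0,0,0,0,0,0,0]}' 50
python3 - <<'E'
from h import *
plan([690,45,300],1.284)
f=grab_frame("wrist"); cv2.imwrite("pics/g_w.png",f["image"][:,:,::-1])
for d in tip_of("slots",f): print(d["location"],d["conf"],atz(f,d["location"],98))
for d in masks_of("catch",f): print(d["box"],d["conf"])
crop(f,"g_c",180,100,240,120,3)
E
```

```text
clock: 8.25
ee_pos: [683.7, 47.4, 299.9]
tcp_rot: [-0.001, 0.144, 0.99, -0.0]
wrist_force: [-0.8, 0.5, -3.6]
opening: 11.7
shift [-6.73 -0.5  -0.14] spin -0.0012473393358363172 | tcp [683.69  47.39 299.87] yaw_y 1.2827526606641637 xaxis [-0.96  0.28  0.  ] F [-0.8   0.49 -3.62] open 11.714601754724539 t 8.25
[489.0, 141.8] 0.73 [663.44 217.65  98.  ]
[320.2, 173.5] 0.63 [646.93  53.    98.  ]
[307.1, 161.3, 31.2, 16.1] 0.86
```

View pics/g_w.png

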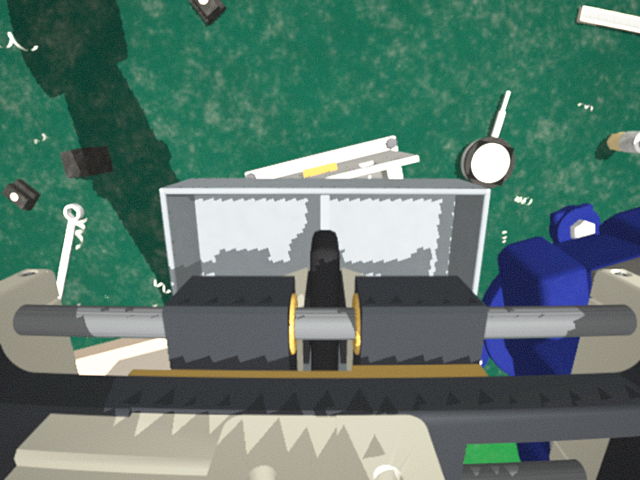

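View pics/g_c.png

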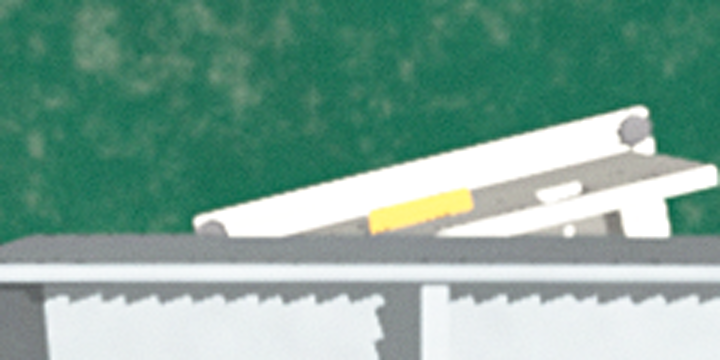

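```bash
python3 -m creep '{"claw":[0,0,0,0,0,0,0,0],"delta_pos":[[-8,-2,-4],[-16,-4,-8],[-22,-5,-10],[-28,-7,-10],[-31,-8,-10],[-31,-8,-10],[-31,-8,-10],[-31,-8,-10]],"spin":[-0.05,-0.1,-0.15,-0.2,-0.25,-0.285,-0.285,-0.285]}' 50
python3 - <<'E'
from h import *
plan([715,45,310],np.pi/2)
f=grab_frame("wrist"); cv2.imwrite("pics/h_w.png",f["image"][:,:,::-1])
for d in tip_of("slots",f): print(d["location"],d["conf"],atz(f,d["location"],98))
for d in masks_of("catch",f): print(d["box"],d["conf"])
crop(f,"h_c",180,60,240,150,3)
E
```

```text
clock: 9.07
ee_pos: [710.7, 33.2, 310.8]
tcp_rot: [-0.0, 0.0, 1.0, 0.0]
wrist_force: [-0.2, 0.2, -4.7]
opening: 11.9
shift [-4.31 11.76  0.85] spin -0.0008780571244462188 | tcp [710.68  33.24 310.84] yaw_y 1.5699182696704503 xaxis [-1.  0.  0.] F [-0.24  0.21 -4.72] open 11.865096194347055 t 9.0667
[347.2, 145.5] 0.81 [647.51  55.03  98.  ]
[502.7, 171.5] 0.45 [672.36 213.88  98.  ]
[329.7, 136.3, 34.8, 12.5] 0.6
```

View pics/h_w.png

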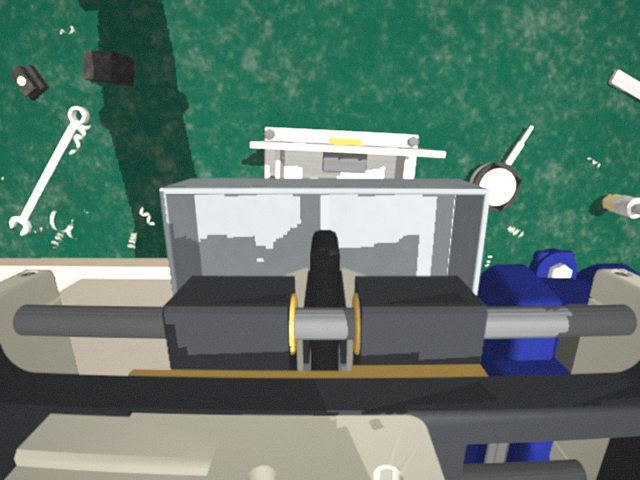

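View pics/h_c.png

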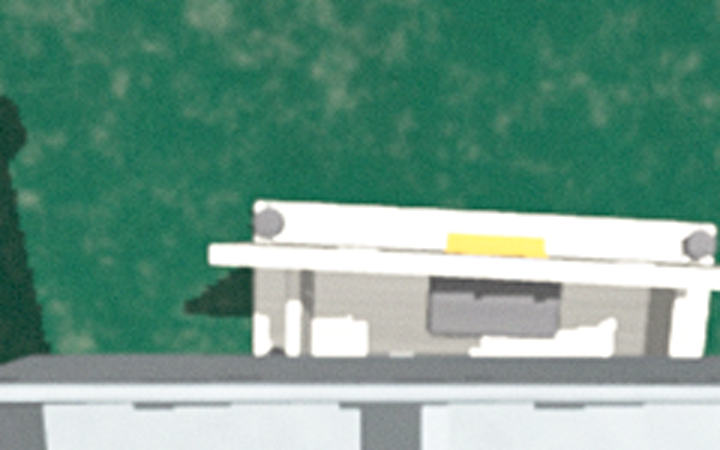

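Run:
```python
from h import *
f=grab_frame("wrist"); crop(f,"i_a",240,120,110,60,7);crop(f,"i_b",345,120,110,60,7)
```

```text
(no output)
```

View pics/i_a.png

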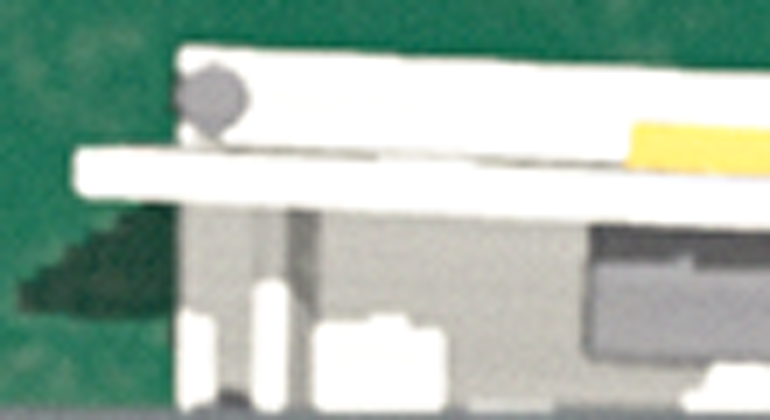

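View pics/i_b.png

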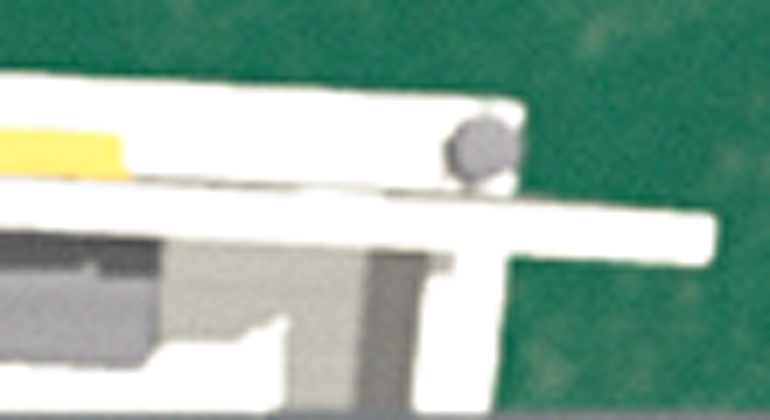

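Run:
```python
from h import *
f=grab_frame("wrist"); t=grab_frame("top")
for z in(140,142,144):
  a=atz(f,(250.6,141),z);b=atz(f,(447.3,150.3),z);d=b-a
  print(z,a,b,np.linalg.norm(d),"yaw",np.arctan2(-d[0],d[1]),(a+b)/2)
# top view: front top edge ends
a2=(230+97/7,130+232/7); b2=(230+628/7,130+197/7)
A=tri([(f,(250.6,141)),(t,a2)]);B=tri([(f,(447.3,150.3)),(t,b2)])
print(A,B)
a=atz(t,b2,142);b=atz(t,a2,142);d=b-a;print("top",a,b,np.linalg.norm(d),np.arctan2(-d[0],d[1]),(a+b)/2)
print("ctr catch",atz(f,(346.4,142),88))
s=read_state();print(s["ee_pos"])
# claw bar ends in hand : bin rim front corners
R=Rt(s)
for p in((163,188),(488,188),(324,188)):
  print(R.T@(atz(f,p,s["ee_pos"][2]-17)-s["ee_pos"]))
```

```text
140 [642.61 -32.71 140.  ] [650.61 138.95 140.  ] 171.84354625073223 yaw -0.04658037203458993 [646.61  53.12 140.  ]
142 [642.59 -32.3  142.  ] [650.54 138.26 142.  ] 170.73931168221878 yaw -0.046580372034589645 [646.56  52.98 142.  ]
144 [642.56 -31.89 144.  ] [650.46 137.56 144.  ] 169.63507711370536 yaw -0.04658037203458934 [646.51  52.84 144.  ]
(array([600.77,  65.23, 354.15]), [65.91821344442856, 65.91821344442872]) (array([598.27,  19.03, 356.06]), [60.93268447885744, 60.93268447885751])
top [637.42 -34.64 142.  ] [647.49 139.02 142.  ] 173.95670198408627 -0.057927865413852676 [642.45  52.19 142.  ]
ctr catch [644.62  53.55  88.  ]
[711.03  31.72 310.8 ]
[ 49.67 -74.51  16.99]
[49.61 74.13 17.  ]
[49.41 -0.92 17.  ]
```

```bash
python3 - <<'E'
from h import *
plan([549,57.5,230],1.524)
E
python3 -m creep '{"claw":[0,0,0,0,0,0,0,0,0,0],"delta_pos":[[15,2,0],[40,6,0],[70,11,20],[100,17,40],[130,22,60],[150,25,78],[162,26,80],[162,26,80],[162,26,80],[162,26,80]],"spin":[0,0.01,0.02,0.03,0.04,0.046,0.046,0.046,0.046,0.046]}' 50
python3 - <<'E'
from h import *
plan([549,57.5,139],1.524)
E
```

```text
shift [162.08  25.45  80.79] spin 0.04484067912957901 | tcp [711.03  31.72 310.8 ] yaw_y 1.568840679129579 xaxis [-1.  0. -0.] F [ 0.27 -0.26 -4.14] open 11.755310575768135 t 9.3667
clock: 10.2
ee_pos: [550.5, 57.7, 231.7]
tcp_rot: [0.001, 0.024, 1.0, 0.0]
wrist_force: [-0.7, -0.3, -4.3]
opening: 11.7
shift [ 1.75 -0.29 92.65] spin -0.001487310489795668 | tcp [550.54  57.68 231.65] yaw_y 1.5225126895102044 xaxis [-1.    0.05 -0.  ] F [-0.7  -0.28 -4.28] open 11.732990196917136 t 10.2
```

```bash
python3 -m creep '{"claw":[0,0,0,0,0,0],"delta_pos":[[1,0,20],[1,0,45],[1,0,70],[1,0,88],[1,0,92],[1,0,92]],"spin":[0,0,0,0,0,0]}' 50
python3 - <<'E'
from h import *
plan([549,57.5,139],1.524)
t=grab_frame("top");s=grab_frame("scene");w=grab_frame("wrist")
crop(t,"j_t",220,130,120,90,6);crop(s,"j_s",310,140,140,130,5)
cv2.imwrite("pics/j_w.png",w["image"][:,:,::-1])
for fr,n in((t,"t"),(s,"s")):
  for l in("claws","slots","grip"):
    for d in tip_of(l,fr): print(n,l,d["location"],d["conf"],atz(fr,d["location"],{"claws":119,"slots":98,"grip":139}[l]))
E
```

```text
clock: 10.7
ee_pos: [548.5, 57.5, 138.0]
tcp_rot: [-0.001, 0.024, 1.0, -0.0]
wrist_force: [-0.0, -0.1, -3.1]
opening: 11.8
shift [-0.47  0.04 -1.04] spin -0.0015857526359694951 | tcp [548.53  57.48 137.97] yaw_y 1.5224142473640305 xaxis [-1.    0.05  0.  ] F [-0.   -0.09 -3.07] open 11.807666962042259 t 10.7
t claws [186.2, 384.0] 0.86 [181.71 307.96 119.  ]
t grip [200.0, 360.0] 0.91 [226.36 271.13 139.  ]
t grip [454.4, 239.3] 0.68 [ 410.35 -304.44  139.  ]
s claws [388.5, 225.1] 0.74 [607.9   43.71 119.  ]
s claws [213.8, 208.5] 0.59 [204.12 144.41 119.  ]
s claws [312.6, 283.4] 0.24 [ 427.16 -173.82  119.  ]
s slots [407.9, 235.3] 0.63 [651.95  31.94  98.  ]
s grip [233.0, 205.2] 0.98 [253.77 119.88 139.  ]
s grip [364.9, 215.5] 0.7 [554.63  54.6  139.  ]
```

View pics/j_t.png

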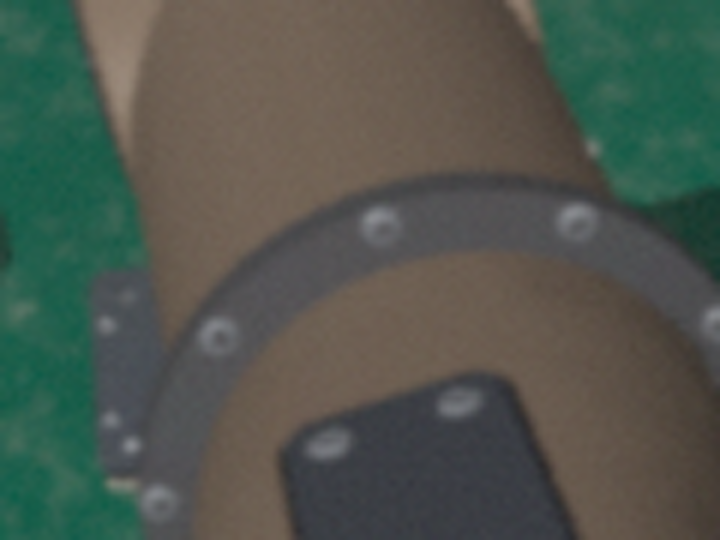

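View pics/j_s.png

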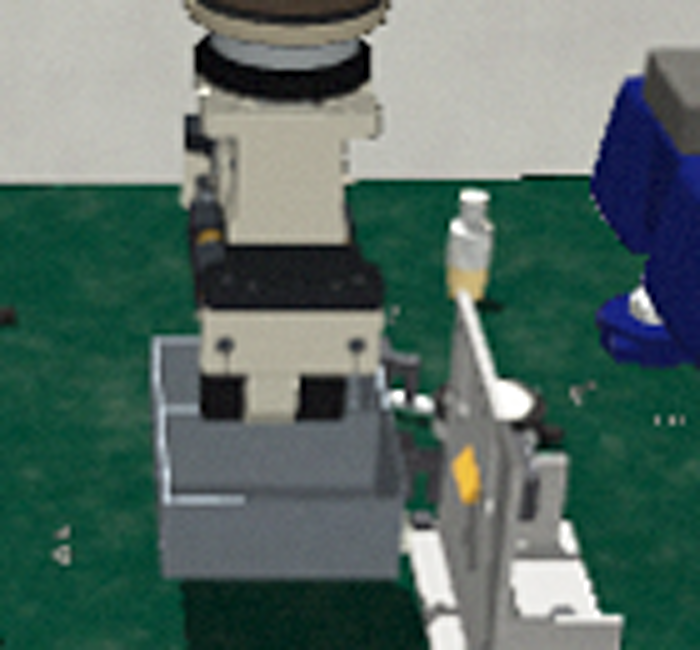

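View pics/j_w.png

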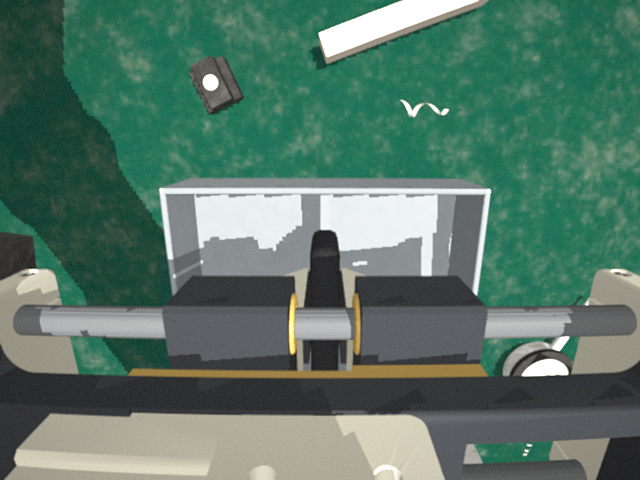

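```bash
python3 -m creep '{"claw":[0,0,0,0,0,0],"delta_pos":[[-5,0,-0.5],[-10,0,-0.5],[-15,0,-0.5],[-19,0,-0.5],[-21,0,-0.5],[-21,0,-0.5]],"spin":[0,0,0,0,0,0]}' 50;python3 -m creep '{"claw":[0,0,0,0],"delta_pos":[[-2,0,0],[-4,0,0],[-6,0,0],[-6,0,0]],"spin":[0,0,0,0]}' 50;python3 - <<'E'
from h import *
plan([549,57.5,139],1.524)
s=grab_frame("scene");crop(s,"k_s",310,140,140,130,5)
E
```

```text
clock: 11.65
ee_pos: [569.8, 56.7, 139.1]
tcp_rot: [0.0, 0.024, 1.0, -0.0]
wrist_force: [0.5, -0.1, -4.2]
opening: 11.7
clock: 11.98
ee_pos: [575.5, 56.5, 139.3]
tcp_rot: [0.0, 0.024, 1.0, 0.0]
wrist_force: [0.5, -0.2, -4.4]
opening: 11.4
shift [26.57 -0.23  0.27] spin -0.0011526822326684005 | tcp [575.55  56.45 139.27] yaw_y 1.5228473177673316 xaxis [-1.    0.05 -0.  ] F [ 0.55 -0.24 -4.41] open 11.431040065818323 t 11.9833
```

View pics/k_s.png

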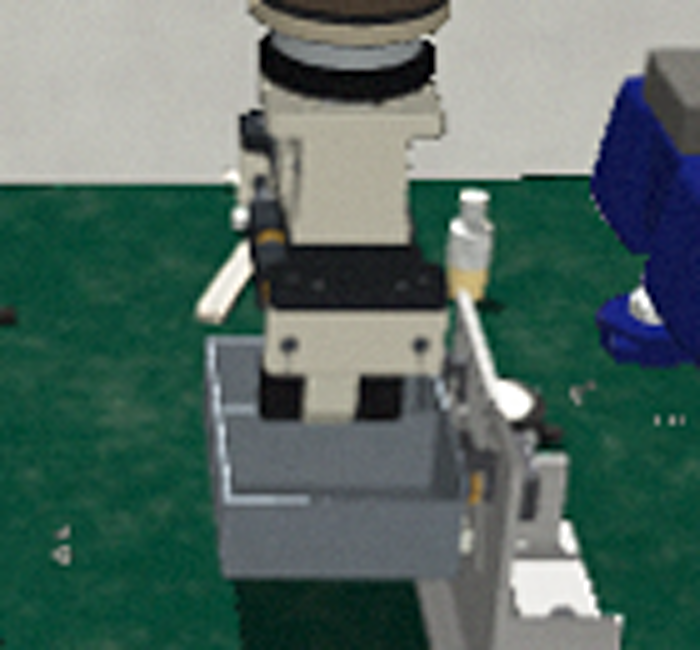

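```bash
python3 -m creep '{"claw":[0,0,0,0],"delta_pos":[[-2,0,0],[-4,0,0],[-5,0,0],[-5,0,0]],"spin":[0,0,0,0]}' 50; python3 -m creep '{"claw":[0,0,0,0],"delta_pos":[[-1,0,0],[-2,0,0],[-3,0,0],[-3,0,0]],"spin":[0,0,0,0]}' 50
```

```text
clock: 12.37
ee_pos: [580.5, 56.2, 139.2]
tcp_rot: [0.0, 0.024, 1.0, 0.0]
wrist_force: [-0.3, 0.4, -4.7]
opening: 11.5
clock: 12.7
ee_pos: [583.4, 56.1, 139.3]
tcp_rot: [0.0, 0.024, 1.0, 0.0]
wrist_force: [-1.0, -0.3, -4.6]
opening: 11.7
```

```bash
python3 -m creep '{"claw":[0,0,0,0],"delta_pos":[[-1,0,0],[-2,0,0],[-2,0,0],[-2,0,0]],"spin":[0,0,0,0]}' 50; python3 -m creep '{"claw":[0,0,0,0],"delta_pos":[[-1,0,0],[-2,0,0],[-2,0,0],[-2,0,0]],"spin":[0,0,0,0]}' 50
```

```text
clock: 13.03
ee_pos: [584.9, 56.0, 139.1]
tcp_rot: [-0.0, 0.024, 1.0, -0.0]
wrist_force: [-1.0, -0.4, -5.1]
opening: 11.3
clock: 13.37
ee_pos: [585.2, 56.0, 138.5]
tcp_rot: [-0.002, 0.024, 1.0, -0.0]
wrist_force: [-6.7, 0.3, -3.4]
opening: 11.8
```

```bash
python3 -m creep '{"claw":[0,0,0,0,0],"delta_pos":[[1.5,0,3],[1.5,0,6],[1.5,0,9],[1.5,0,11],[1.5,0,11]],"spin":[0,0,0,0,0]}' 50; python3 -m creep '{"claw":[0,0,0,0],"delta_pos":[[0,0,1],[0,0,3],[0,0,4],[0,0,4]],"spin":[0,0,0,0]}' 50
```

```text
clock: 13.78
ee_pos: [584.7, 56.0, 127.6]
tcp_rot: [-0.001, 0.024, 1.0, -0.0]
wrist_force: [-5.8, -0.6, -1.1]
opening: 11.9
clock: 14.12
ee_pos: [584.1, 56.0, 123.3]
tcp_rot: [-0.002, 0.024, 1.0, -0.0]
wrist_force: [-5.8, 1.1, -4.8]
opening: 11.4
```

```bash
python3 -m creep '{"claw":[0,0,0,0,0],"delta_pos":[[1,0,1],[1,0,2],[1,0,3],[1,0,4],[1,0,4]],"spin":[0,0,0,0,0]}' 50; python3 -m creep '{"claw":[0,0,0,0],"delta_pos":[[0,0,1],[0,0,2],[0,0,3],[0,0,3]],"spin":[0,0,0,0]}' 50
```

```text
clock: 14.53
ee_pos: [584.9, 56.0, 120.0]
tcp_rot: [0.0, 0.024, 1.0, -0.0]
wrist_force: [-1.6, 0.4, -7.1]
opening: 11.5
clock: 14.87
ee_pos: [584.7, 56.1, 118.1]
tcp_rot: [0.0, 0.024, 1.0, 0.0]
wrist_force: [-7.5, 0.5, 4.4]
opening: 11.5
```

```bash
python3 -m creep '{"claw":[0,0,0,0],"delta_pos":[[0,0,1],[0,0,2],[0,0,3],[0,0,3]],"spin":[0,0,0,0]}' 50; python3 -m creep '{"claw":[0,0,0,0],"delta_pos":[[0,0,1],[0,0,2],[0,0,2],[0,0,2]],"spin":[0,0,0,0]}' 50
python3 - <<'E'
from h import *
s=grab_frame("scene");crop(s,"l_s",310,140,140,130,5)
E
```

```text
clock: 15.2
ee_pos: [583.8, 56.2, 116.0]
tcp_rot: [-0.0, 0.024, 1.0, 0.0]
wrist_force: [-15.3, 0.1, 17.9]
opening: 11.5
clock: 15.53
ee_pos: [583.0, 56.2, 114.0]
tcp_rot: [-0.001, 0.024, 1.0, 0.0]
wrist_force: [-18.4, 0.1, 19.8]
opening: 11.6
```

View pics/l_s.png

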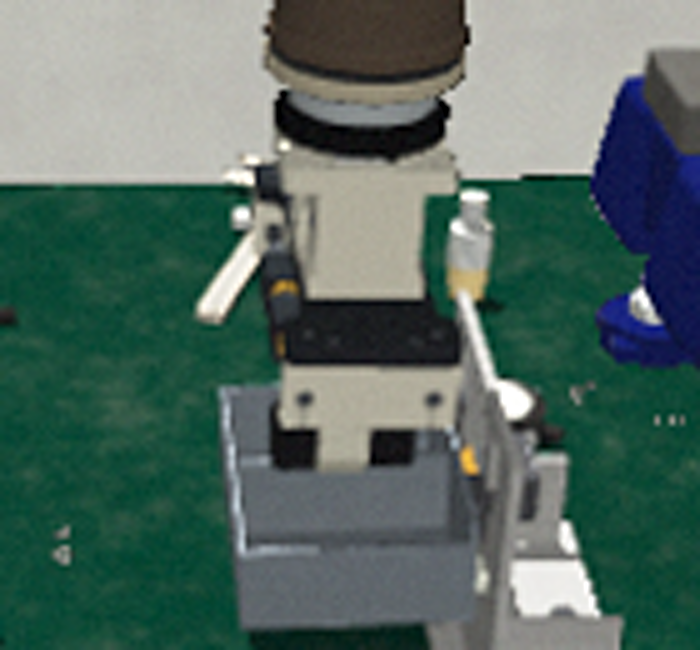

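```bash
python3 -m creep '{"claw":[0,0,0,0],"delta_pos":[[2,0,-2],[2,0,-4],[2,0,-4],[2,0,-4]],"spin":[0,0,0,0]}' 50; python3 -m creep '{"claw":[0,0,0,0],"delta_pos":[[0,0,-1],[0,0,-2],[0,0,-3],[0,0,-3]],"spin":[0,0,0,0]}' 50
python3 - <<'E'
from h import *
s=grab_frame("scene");crop(s,"m_s",310,140,140,130,5)
E
```

```text
clock: 15.92
ee_pos: [583.0, 56.1, 116.2]
tcp_rot: [0.0, 0.024, 1.0, 0.0]
wrist_force: [-1.5, 0.4, -3.7]
opening: 11.7
clock: 16.25
ee_pos: [583.4, 56.0, 118.7]
tcp_rot: [0.0, 0.024, 1.0, -0.0]
wrist_force: [5.8, 0.6, -16.9]
opening: 11.5
```

View pics/m_s.png

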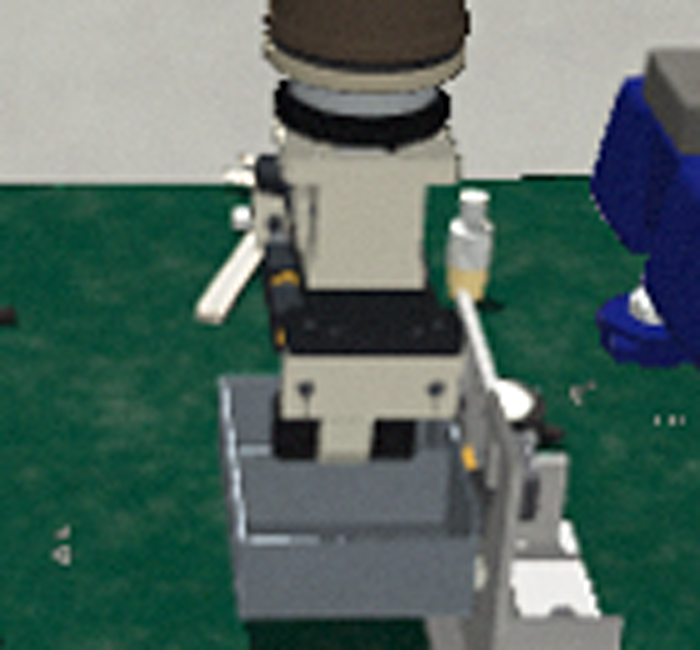

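```bash
python3 -m creep '{"claw":[0,0,0,0],"delta_pos":[[0,0,1],[0,0,2],[0,0,2.5],[0,0,2.5]],"spin":[0,0,0,0]}' 50; python3 -m creep '{"claw":[100,100,100,100,100,100,100,100],"delta_pos":[[0,0,0],[0,0,0],[0,0,0],[0,0,0],[0,0,0],[0,0,0],[0,0,0],[0,0,0]],"spin":[0,0,0,0,0,0,0,0]}' 50
python3 -m creep '{"claw":[60,60,60,60,60,60,60,60,60,60],"delta_pos":[[0,0,0],[0,0,-20],[0,0,-50],[0,0,-80],[0,0,-110],[0,0,-140],[0,0,-170],[0,0,-185],[0,0,-185],[0,0,-185]],"spin":[0,0,0,0,0,0,0,0,0,0]}' 50
```

```text
clock: 16.63
ee_pos: [583.4, 56.1, 117.2]
tcp_rot: [0.001, 0.024, 1.0, 0.0]
wrist_force: [2.6, -0.4, -4.6]
opening: 12.2
clock: 17.3
ee_pos: [582.6, 56.1, 116.7]
tcp_rot: [0.0, 0.024, 1.0, 0.0]
wrist_force: [-0.6, 0.0, -0.3]
opening: 60.6
clock: 18.13
ee_pos: [582.9, 56.1, 302.4]
tcp_rot: [0.001, 0.024, 1.0, 0.0]
wrist_force: [-0.5, 1.1, 0.6]
opening: 54.9
```

```bash
python3 -m creep '{"claw":[100,100,100,100,100,100],"delta_pos":[[-25,0,0],[-50,0,0],[-75,0,0],[-95,0,0],[-100,0,0],[-100,0,0]],"spin":[0,0,0,0,0,0]}' 40
python3 - <<'E'
from h import *
plan([690,45,300],1.524)
f=grab_frame("wrist"); cv2.imwrite("pics/n_w.png",f["image"][:,:,::-1])
for l,z in(("slots",98),("grip",115),("claws",98),("pocket_l",64),("nut1_mid",10),("block_mid",22)):
  for d in tip_of(l,f): print(l,np.array(d["location"]),d["conf"],atz(f,d["location"],z))
s=grab_frame("scene");crop(s,"n_s",310,140,140,130,5)
t=grab_frame("top");crop(t,"n_t",220,130,120,100,6)
E
```

```text
clock: 18.63
ee_pos: [682.7, 51.0, 299.1]
tcp_rot: [-0.002, 0.024, 1.0, -0.0]
wrist_force: [-0.4, -0.2, -0.4]
opening: 89.5
shift [-7.59 -5.68 -0.87] spin -0.0015684969139055926 | tcp [682.69  51.04 299.15] yaw_y 1.5224315030860944 xaxis [-1.    0.05  0.  ] F [-0.44 -0.22 -0.42] open 89.51024912065915 t 18.6333
slots [326.3 173. ] 0.98 [644.79  53.55  98.  ]
slots [327.4 105.2] 0.28 [582.28  57.55  98.  ]
grip [328.2 107.1] 0.73 [585.36  57.98 115.  ]
grip [284.9 112.4] 0.65 [587.9   19.42 115.  ]
claws [489.  185.3] 0.62 [664.05 213.99  98.  ]
claws [328.4 172.2] 0.6 [644.11  55.62  98.  ]
pocket_l [288.1 110.1] 0.71 [582.15  17.53  64.  ]
pocket_l [361.9 113.7] 0.58 [589.38  92.95  64.  ]
pocket_l [  9.6 121.4] 0.18 [ 573.27 -284.42   64.  ]
block_mid [ 83.7 104.3] 0.77 [ 557.34 -224.11   22.  ]
```

View pics/n_w.png

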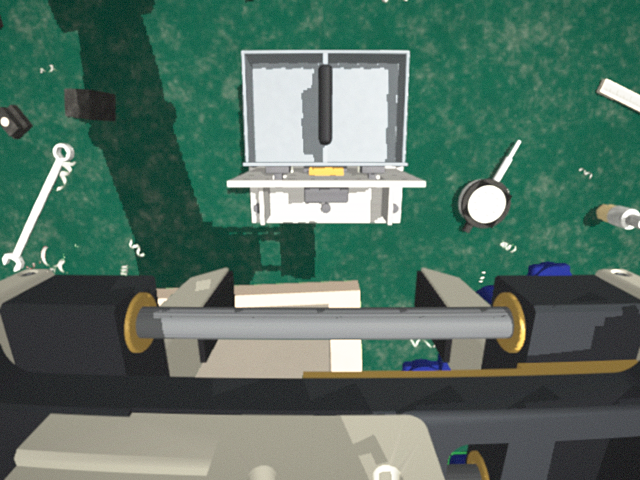

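View pics/n_s.png

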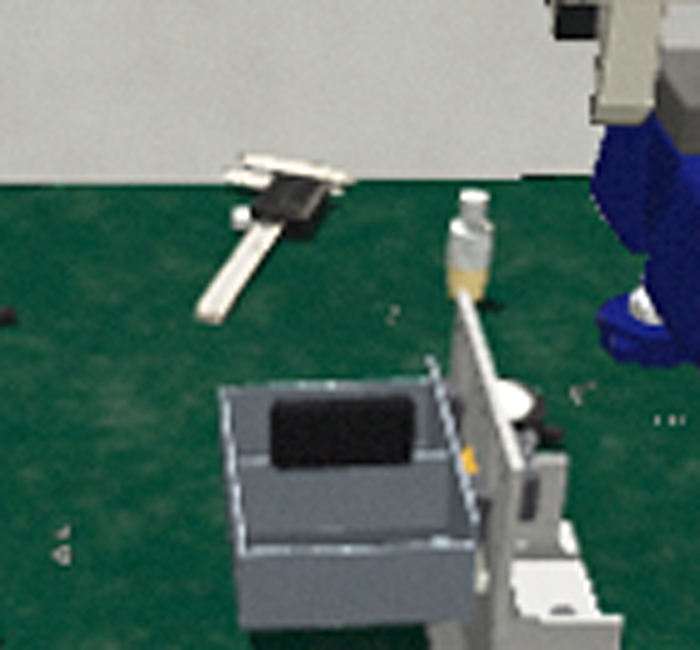

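View pics/n_t.png

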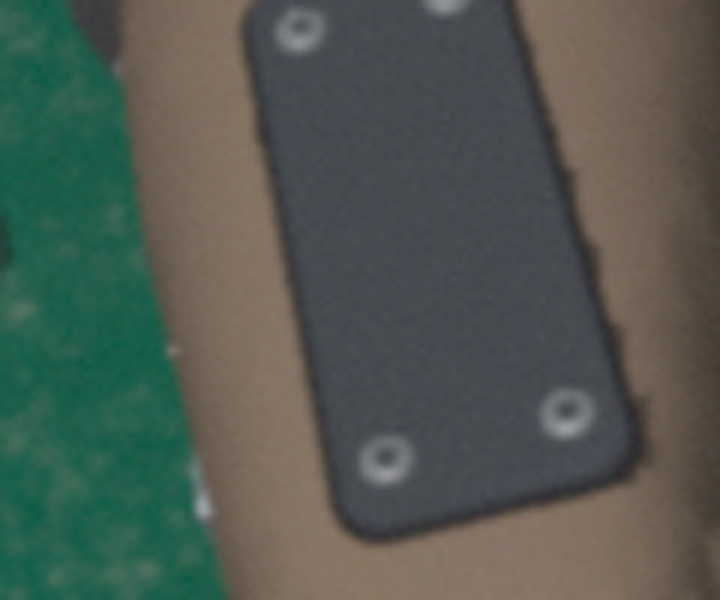

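```bash
python3 - <<'E'
from h import *
plan([620,-250,300],1.571)
E
python3 -m creep '{"claw":[100,100,100,100,100,100,100,100,100,100,100,100],"delta_pos":[[12,-25,0],[24,-50,0],[36,-80,0],[45,-120,0],[48,-160,0],[48,-200,0],[48,-240,0],[48,-270,0],[48,-295,0],[48,-304,0],[48,-304,0],[48,-304,0]],"spin":[0,-0.01,-0.02,-0.03,-0.04,-0.048,-0.048,-0.048,-0.048,-0.048,-0.048,-0.048]}' 40
python3 - <<'E'
from h import *
plan([620,-250,300],1.571)
f=grab_frame("wrist"); cv2.imwrite("pics/o_w.png",f["image"][:,:,::-1])
for l,z in(("nut1_mid",10),("block_mid",22),("spanner",0)):
  for d in tip_of(l,f): print(l,np.array(d["location"]),d["conf"],atz(f,d["location"],z))
E
```

```text
shift [  47.76 -304.04    2.07] spin -0.047889562306280054 | tcp [682.19  51.42 302.16] yaw_y 1.52311043769372 xaxis [-1.    0.05 -0.  ] F [ 0.01 -0.38 -0.14] open 91.80401873599969 t 19.0833
clock: 20.08
ee_pos: [620.2, -249.1, 301.7]
tcp_rot: [0.0, -0.0, 1.0, 0.0]
wrist_force: [0.3, 0.8, -0.0]
opening: 91.8
shift [ 0.18 -0.94  1.69] spin 3.3945410106372975e-05 | tcp [ 620.18 -249.06  301.69] yaw_y 1.5710339454101063 xaxis [-1. -0. -0.] F [ 0.27  0.78 -0.  ] open 91.82626651457433 t 20.0833
nut1_mid [245.3  42.2] 0.76 [ 444.05 -339.28   10.  ]
nut1_mid [264.3 237.6] 0.71 [ 674.6  -327.35   10.  ]
block_mid [345.2 143.3] 0.84 [ 556.24 -225.39   22.  ]
spanner [264.8 237.7] 0.7 [ 677.66 -328.47    0.  ]
```

View pics/o_w.png

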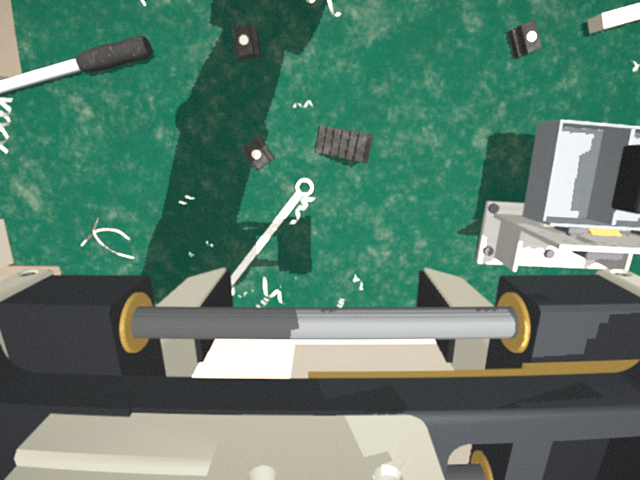

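Run:
```python
from h import *
f=grab_frame("wrist"); 
im=cv2.convertScaleAbs(f["image"],alpha=2.0,beta=20)[:,:,::-1]
def cr(x,y,w,h,s): return cv2.resize(im[y:y+h,x:x+w],None,fx=s,fy=s,interpolation=cv2.INTER_CUBIC)
o=np.hstack([cr(220,20,50,50,7),cr(235,130,50,50,7)]);cv2.imwrite("pics/p_n.png",o)
cv2.imwrite("pics/p_b.png",cr(305,115,75,60,8))
cv2.imwrite("pics/p_a.png",cr(500,10,60,60,7))
t=grab_frame("top"); cv2.imwrite("pics/p_t.png",np.clip(t["image"][:,:,::-1].astype(float)*2.5+10,0,255).astype(np.uint8))
```

```text
(no output)
```

View pics/p_n.png

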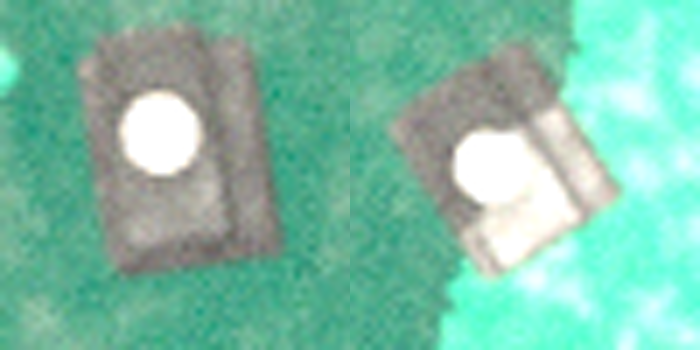

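View pics/p_b.png

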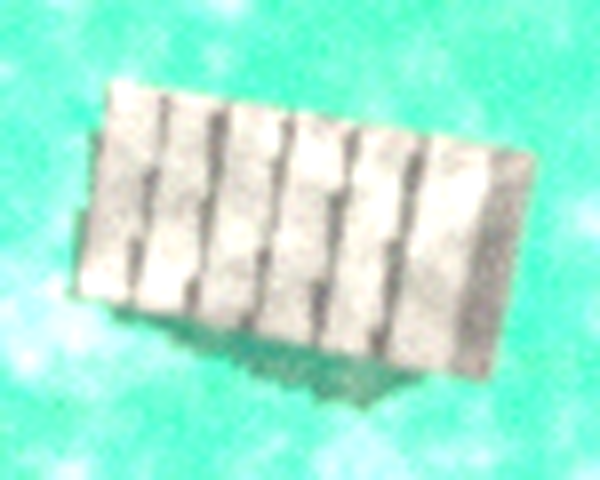

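View pics/p_t.png

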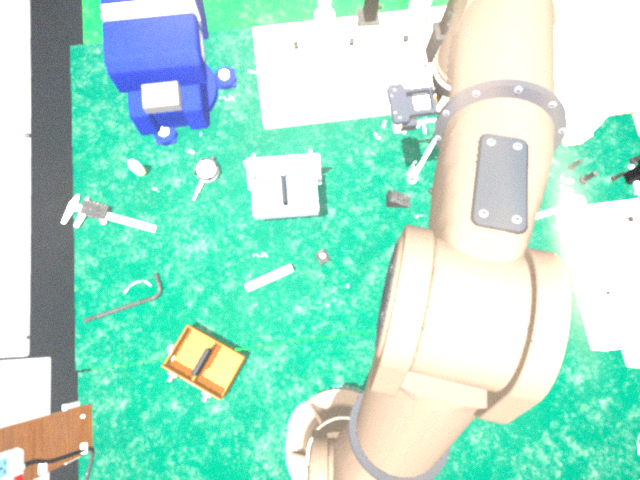

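View pics/p_a.png

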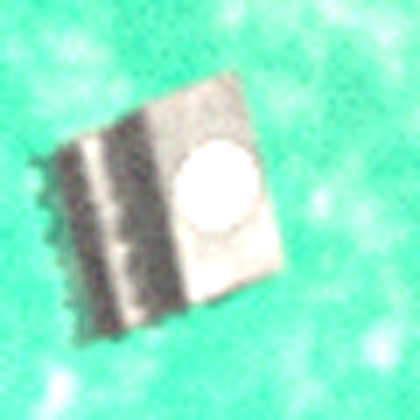

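Run:
```python
from h import *
f=grab_frame("wrist"); s=grab_frame("scene")
for n,p in(("C",(242.9,38.9)),("B",(254.6,153.9)),("A",(500+217/7,10+187/7))):
  P=atz(f,p,20);print(n,P,proj(s,P))
for n,p,z in (("blk hi1",(305+488/8,115+150/8),50),("blk hi2",(305+455/8,115+375/8),50),("lo1",(305+108/8,115+85/8),8),("lo2",(305+75/8,115+295/8),8)): print(n,atz(f,p,z))
crop(s,"q_s",300,310,120,100,6)
B=atz(f,(254.6,153.9),20)
plan([B[0],B[1],100],0.54+1.571)
# line endpoints B ledge line
a=atz(f,(235+175/7,130+110/7),20);b=atz(f,(235+235/7,130+215/7),20);d=b-a;print("B",np.arctan2(d[1],d[0]))
a=atz(f,(235+45/7,130+125/7),10);b=atz(f,(235+140/7,130+275/7),10);d=b-a;print("B",np.arctan2(d[1],d[0]))
```

```text
C [ 443.47 -339.65   20.  ] [326.34 385.37]
B [ 568.77 -332.13   20.  ] [397.28 379.15]
A [437.19 -17.86  20.  ] [314.25 278.95]
blk hi1 [ 545.75 -204.25   50.  ]
blk hi2 [ 575.91 -207.9    50.  ]
lo1 [ 536.23 -256.44    8.  ]
lo2 [ 567.   -261.53    8.  ]
shift [ 51.62 -82.93 201.77] spin -0.5389167313190439 | tcp [ 620.26 -249.18  301.8 ] yaw_y 1.5720832686809558 xaxis [-1. -0. -0.] F [ 0.18 -0.39  0.02] open 91.76391747742437 t 20.4833
B 0.49729698072161366
B 0.535171701280006
```

View pics/q_s.png

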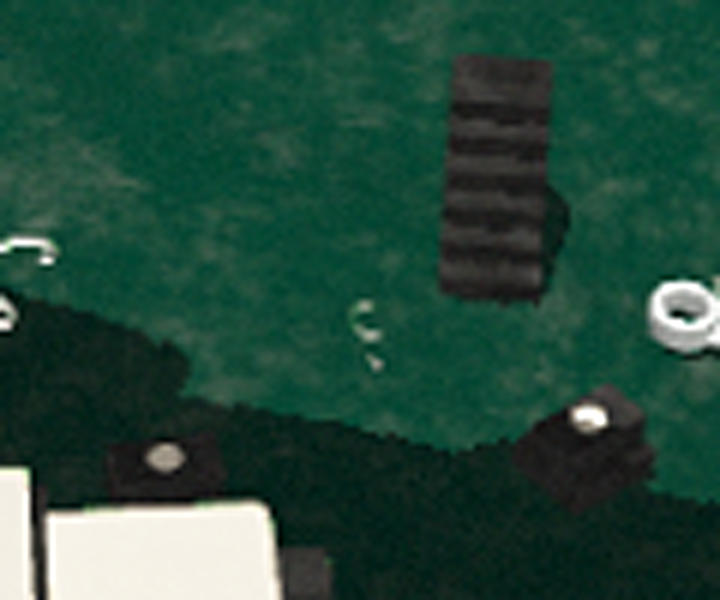

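```bash
python3 -m creep '{"claw":[45,45,45,45,45,45,45,45,45],"delta_pos":[[8,-14,30],[16,-28,60],[24,-42,95],[34,-56,130],[44,-70,165],[51,-83,192],[51,-83,202],[51,-83,202],[51,-83,202]],"spin":[-0.09,-0.18,-0.27,-0.36,-0.45,-0.52,-0.52,-0.52,-0.52]}' 30
python3 - <<'E'
from h import *
f=grab_frame("wrist"); 
im=cv2.convertScaleAbs(f["image"],alpha=1.8,beta=20)[:,:,::-1]
cv2.imwrite("pics/r_w.png",im)
plan([568.8,-332.1,29],2.09)
for d in tip_of("nut1_mid",f): print(d["location"],d["conf"],atz(f,d["location"],10))
E
```

```text
clock: 21.23
ee_pos: [570.2, -332.1, 100.4]
tcp_rot: [0.0, -0.256, 0.967, 0.0]
wrist_force: [0.8, -1.2, 0.5]
opening: 42.0
shift [ 2.17  1.17 72.39] spin 0.0006540191010202534 | tcp [ 571.07 -332.02  101.4 ] yaw_y 2.09065401910102 xaxis [-0.87 -0.5  -0.  ] F [-0.1  -0.31 -0.41] open 41.98057505508821 t 21.2833
[416.8, 67.7] 0.88 [ 443.83 -339.94   10.  ]
```

View pics/r_w.png

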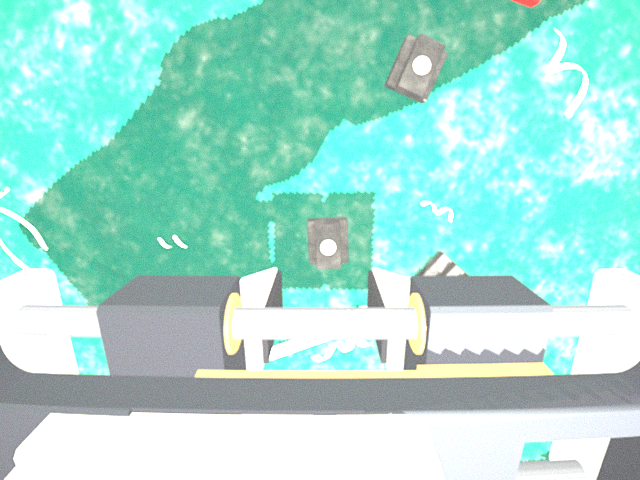

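Run:
```python
from h import *
f=grab_frame("wrist")
im=cv2.convertScaleAbs(f["image"],alpha=2.2,beta=20)[:,:,::-1]
cv2.imwrite("pics/r_c.png",cv2.resize(im[200:290,270:390],None,fx=6,fy=6,interpolation=cv2.INTER_CUBIC))
P=atz(f,(328,247),20);print(P)
plan([P[0],P[1],29],2.09)
```

```text
[ 570.13 -331.48   20.  ]
shift [ 0.81  1.44 72.96] spin 0.0016961568780571312 | tcp [ 571.28 -332.25  101.96] yaw_y 2.091696156878057 xaxis [-0.87 -0.5  -0.  ] F [ 0.58 -0.56 -0.16] open 41.11074180473386 t 21.3833
```

View pics/r_c.png

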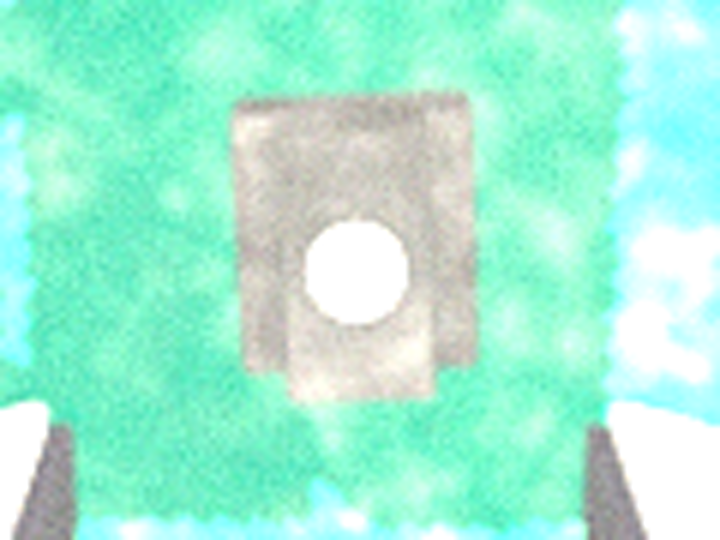

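```bash
python3 -m creep '{"claw":[45,45,45,45,45,45],"delta_pos":[[1,1,20],[1,1,45],[1,1,62],[1,1,72],[1,1,73],[1,1,73]],"spin":[0,0,0,0,0,0]}' 30; python3 -m creep '{"claw":[0,0,0,0,0,0,0,0],"delta_pos":[[0,0,0],[0,0,0],[0,0,0],[0,0,0],[0,0,0],[0,0,0],[0,0,0],[0,0,0]],"spin":[0,0,0,0,0,0,0,0]}' 30
```

```text
clock: 21.88
ee_pos: [568.4, -332.4, 27.4]
tcp_rot: [0.0, -0.257, 0.966, -0.0]
wrist_force: [0.2, -0.3, 0.0]
opening: 41.4
clock: 22.55
ee_pos: [568.0, -332.8, 27.5]
tcp_rot: [0.0, -0.257, 0.966, -0.0]
wrist_force: [-1.6, 1.4, 6.0]
opening: 16.7
```

```bash
python3 -m creep '{"claw":[0,0,0,0,0,0,0],"delta_pos":[[0,0,-10],[0,0,-40],[0,0,-75],[0,0,-115],[0,0,-155],[0,0,-180],[0,0,-180]],"spin":[0,0,0,0,0,0,0]}' 30
python3 - <<'E'
from h import *
f=grab_frame("wrist"); cv2.imwrite("pics/s_w.png",f["image"][:,:,::-1])
plan([576,107.8,210],3.095); print(read_state()["joint_positions"])
E
```

```text
clock: 23.13
ee_pos: [570.3, -334.3, 214.2]
tcp_rot: [0.004, -0.257, 0.966, -0.003]
wrist_force: [0.3, -1.5, -0.1]
opening: 16.6
shift [-225.22  379.7    -0.34] spin -1.004266597509854 | tcp [ 569.19 -333.62  210.93] yaw_y 2.0907334024901463 xaxis [-0.87 -0.5  -0.  ] F [ 0.33  0.11 -0.64] open 16.60810883717243 t 23.1833
[ 0.4   0.51  0.08  1.53 -0.04  1.09  2.58]
```

View pics/s_w.png

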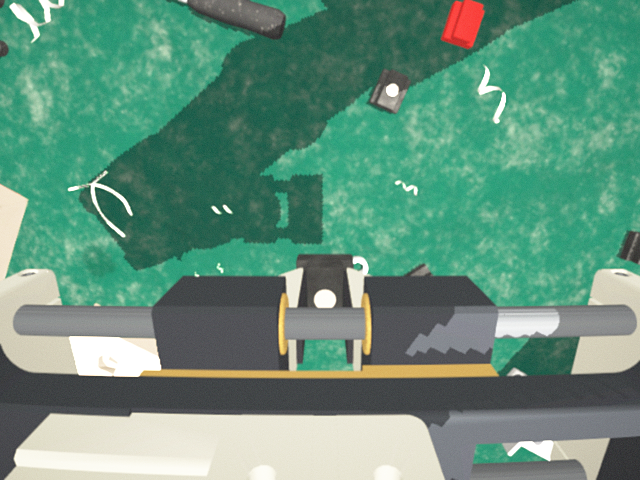

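```bash
python3 -m creep '{"claw":[0,0,0,0,0,0,0,0,0,0,0,0],"delta_pos":[[-10,15,0],[-25,40,0],[-45,75,0],[-65,110,0],[-85,145,0],[-105,180,0],[-125,213,0],[-145,246,0],[-165,279,0],[-185,312,0],[-205,346,0],[-219,370,0]],"spin":[0.1,0.22,0.34,0.46,0.58,0.7,0.82,0.94,1.06,1.18,1.3,1.4]}' 30
python3 - <<'E'
from h import *
plan([576,107.8,210],-.0466)
E
```

```text
clock: 24.18
ee_pos: [572.5, 101.5, 205.6]
tcp_rot: [-0.001, 0.427, 0.904, -0.0]
wrist_force: [-0.0, 0.4, -0.8]
opening: 16.7
shift [ 2.65  6.67 -4.41] spin 0.7343173637667324 | tcp [572.51 101.52 205.59] yaw_y 0.6877173637667324 xaxis [-0.63  0.77  0.  ] F [-0.01  0.43 -0.82] open 16.671016983416205 t 24.1833
```

```bash
python3 -m creep '{"claw":[0,0,0,0,0,0,0,0],"delta_pos":[[0,1,-4],[1,3,-4],[2,5,-4],[3,6,-4],[3,6,-4],[3,6,-4],[3,6,-4],[3,6,-4]],"spin":[0.11,0.23,0.35,0.47,0.59,0.7,0.734,0.734]}' 30
python3 - <<'E'
from h import *
f=grab_frame("wrist"); cv2.imwrite("pics/t_w.png",f["image"][:,:,::-1])
plan([576,107.8,103],-.0466)
for d in tip_of("pocket_l",f): print(d["location"],d["conf"],atz(f,d["location"],64))
E
```

```text
clock: 24.85
ee_pos: [575.7, 103.3, 209.6]
tcp_rot: [-0.0, 0.723, 0.691, -0.001]
wrist_force: [0.1, 0.2, -0.1]
opening: 16.4
shift [  4.55   0.22 106.78] spin 0.00461386846455869 | tcp [575.78 103.34 209.78] yaw_y -0.041986131535441264 xaxis [ 0.04  1.   -0.  ] F [-0.54  0.33 -0.61] open 16.600511774541907 t 24.9
```

View pics/t_w.png

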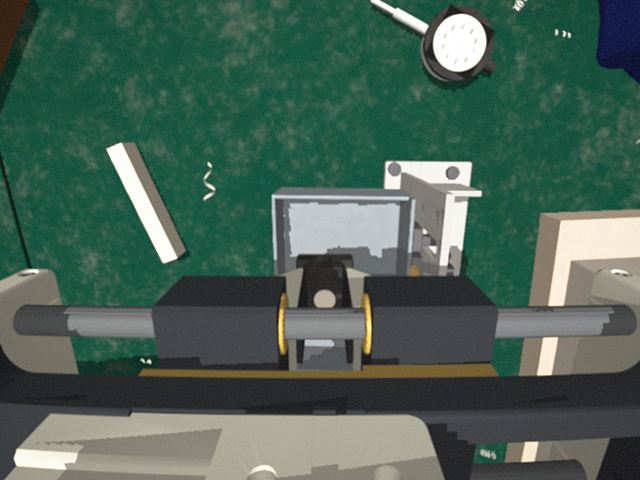

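Run:
```python
from h import *
f=grab_frame("wrist")
for p,z in(((274,196),100),((411,193),112),((284,199),100),((290,200),64),((290,235),64),((400,235),64),((278,260),100),((412,260),112)): print(p,z,atz(f,p,z))
```

```text
(274, 196) 100 [540.7  134.08 100.  ]
(411, 193) 112 [637.01 134.27 112.  ]
(284, 199) 100 [547.79 131.58 100.  ]
(290, 200) 64 [548.13 124.32  64.  ]
(290, 235) 64 [546.08  94.14  64.  ]
(400, 235) 64 [639.98  90.29  64.  ]
(278, 260) 100 [539.79  84.86 100.  ]
(412, 260) 112 [638.96  85.16 112.  ]
```

```bash
python3 -m creep '{"claw":[0,0,0,0,0,0,0,0],"delta_pos":[[3,1,20],[3,1,45],[3,1,70],[3,1,90],[3,1,100],[3,1,105],[3,1,107],[3,1,107]],"spin":[0,0,0,0,0,0,0,0]}' 30; python3 -m creep '{"claw":[28,28,28,28],"delta_pos":[[0,0,0],[0,0,0],[0,0,0],[0,0,0]],"spin":[0,0,0,0]}' 30;python3 -m creep '{"claw":[28,28,28,40,40,40,40],"delta_pos":[[0,0,-15],[0,0,-40],[0,0,-70],[0,0,-100],[0,0,-107],[0,0,-107],[0,0,-107]],"spin":[0,0,0,0,0,0,0]}' 30
python3 - <<'E'
from h import *
f=grab_frame("wrist"); cv2.imwrite("pics/u_w.png",f["image"][:,:,::-1])
plan([443.5,-339.6,200],0.193-1.571)
E
```

```text
clock: 25.67
ee_pos: [578.1, 106.3, 104.2]
tcp_rot: [0.0, 0.722, 0.692, 0.0]
wrist_force: [-0.7, -0.9, -0.2]
opening: 16.8
clock: 26.0
ee_pos: [578.1, 106.5, 104.4]
tcp_rot: [0.0, 0.722, 0.692, 0.001]
wrist_force: [-0.1, 0.5, 0.1]
opening: 25.9
clock: 26.58
ee_pos: [577.6, 106.5, 210.7]
tcp_rot: [-0.0, 0.722, 0.692, 0.0]
wrist_force: [-0.1, -0.9, -0.4]
opening: 36.2
shift [-451.37 -114.28    9.94] spin 1.3351971988942795 | tcp [577.   106.46 209.76] yaw_y -0.04280280110572052 xaxis [ 0.04  1.   -0.  ] F [-0.05  0.21  0.26] open 36.67100511735467 t 26.6333
```

View pics/u_w.png

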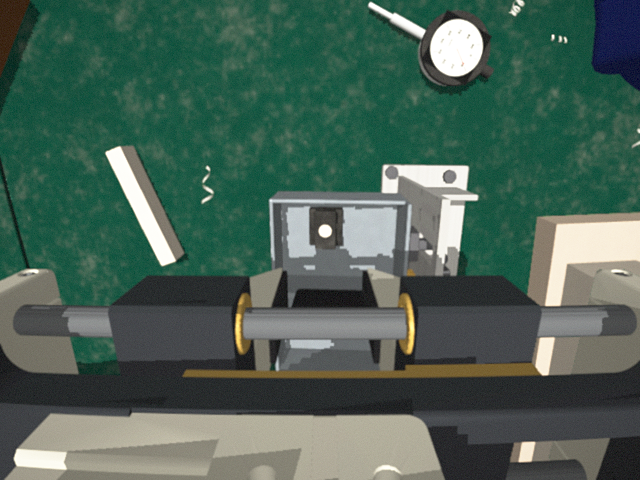

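```bash
python3 - <<'E'
from h import *
plan([437.2,-17.9,110],-1.36)
E
python3 -m creep '{"claw":[45,45,45,45,45,45,45,45,45,45,45,45],"delta_pos":[[-10,-12,0],[-25,-28,0],[-45,-50,0],[-65,-73,0],[-85,-95,0],[-105,-117,10],[-118,-133,40],[-118,-134,70],[-118,-134,100],[-118,-134,100],[-118,-134,100],[-118,-134,100]],"spin":[0.12,0.24,0.36,0.48,0.6,0.72,0.84,0.96,1.08,1.2,1.31,1.317]}' 30
python3 - <<'E'
from h import *
f=grab_frame("wrist")
im=cv2.convertScaleAbs(f["image"],alpha=2,beta=20)[:,:,::-1]
cv2.imwrite("pics/v_w.png",im)
plan([437.2,-17.9,28],-1.36)
for d in tip_of("nut1_mid",f): print(d["location"],d["conf"],atz(f,d["location"],10))
E
```

```text
shift [-130.22 -134.22   99.94] spin 1.3171971988942797 | tcp [577.   106.46 209.76] yaw_y -0.04280280110572052 xaxis [ 0.04  1.   -0.  ] F [-0.05  0.21  0.26] open 36.67100511735467 t 26.6333
clock: 27.63
ee_pos: [437.2, -6.1, 109.1]
tcp_rot: [0.001, 0.995, 0.102, -0.002]
wrist_force: [-0.2, 0.4, 0.5]
opening: 41.4
shift [-2.69 11.43 81.6 ] spin 0.000439794640762603 | tcp [437.65  -6.02 109.58] yaw_y -1.3595602053592375 xaxis [ 0.98  0.21 -0.  ] F [ 0.55 -0.29  0.11] open 41.26103153743835 t 27.6833
```

View pics/v_w.png

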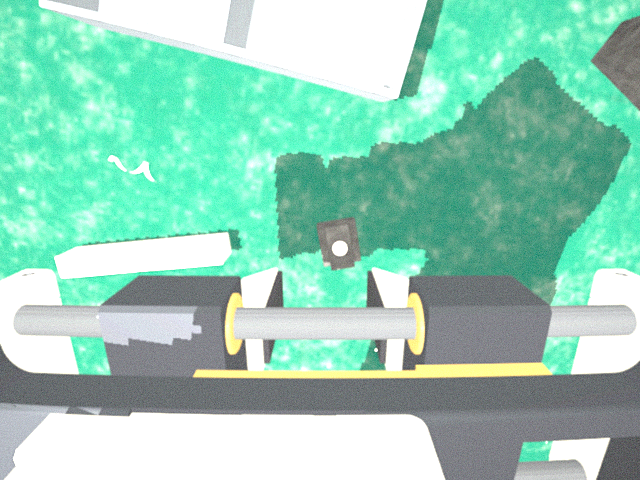

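Run:
```python
from h import *
f=grab_frame("wrist")
im=cv2.convertScaleAbs(f["image"],alpha=2.2,beta=20)[:,:,::-1]
cv2.imwrite("pics/v_c.png",cv2.resize(im[200:290,280:400],None,fx=6,fy=6,interpolation=cv2.INTER_CUBIC))
P=atz(f,(340.5,248),20);print(P); plan([P[0],P[1],28],-1.36)
```

```text
[437.79 -18.48  20.  ]
shift [-3.12 12.26 82.32] spin 0.0038767367265730712 | tcp [438.3   -5.78 110.31] yaw_y -1.356123263273427 xaxis [ 0.98  0.21 -0.  ] F [ 0.33 -0.3   0.55] open 41.603149615393434 t 27.7833
```

View pics/v_c.png

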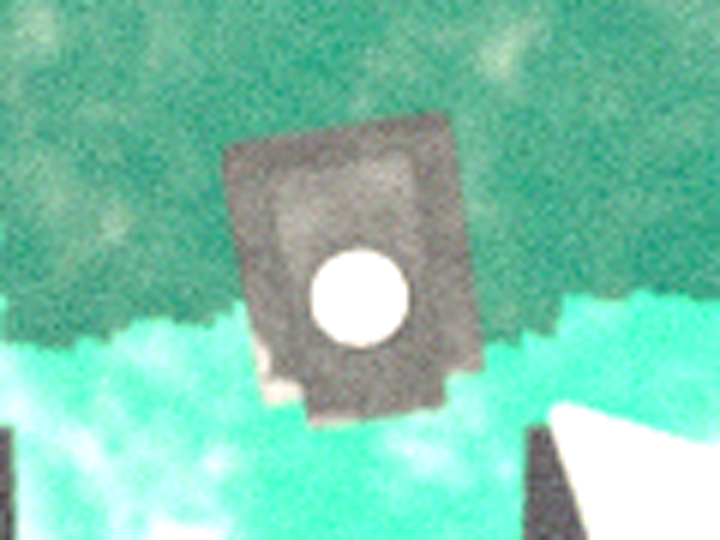

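Run:
```python
from h import *
f=grab_frame("wrist")
g=lambda x,y,z:atz(f,(280+x/6,200+y/6),z)
for a,b,z in(((225,155),(265,400),10),((452,115),(484,368),10),((225,155),(452,115),10),((270,190),(308,425),20),((412,160),(444,408),20)):
  d=g(*b,z)-g(*a,z); print(np.linalg.norm(d),np.arctan2(d[1],d[0])%np.pi)
```

```text
31.435982241068004 0.3655414108837398
32.13179431380149 0.3605275505412746
27.27863177139615 1.9650635204637967
29.158543964042952 0.36911730210640403
30.525291960751463 0.35718604715020286
```

```bash
python3 -m creep '{"claw":[45,45,45,45,45,45,45],"delta_pos":[[-3,6,5],[-3,12,20],[-3,12,45],[-3,12,65],[-3,12,78],[-3,12,82],[-3,12,82]],"spin":[-0.08,-0.15,-0.15,-0.15,-0.15,-0.15,-0.15]}' 30; python3 -m creep '{"claw":[0,0,0,0,0,0,0,0],"delta_pos":[[0,0,0],[0,0,0],[0,0,0],[0,0,0],[0,0,0],[0,0,0],[0,0,0],[0,0,0]],"spin":[0,0,0,0,0,0,0,0]}' 30;  python3 -m creep '{"claw":[0,0,0,0,0,0,0],"delta_pos":[[0,0,-10],[0,0,-40],[0,0,-75],[0,0,-115],[0,0,-155],[0,0,-180],[0,0,-180]],"spin":[0,0,0,0,0,0,0]}' 30
python3 - <<'E'
from h import *
f=grab_frame("wrist"); cv2.imwrite("pics/w_w.png",f["image"][:,:,::-1])
plan([577,79,210],-.0466)
E
```

```text
clock: 28.42
ee_pos: [437.8, -18.3, 28.3]
tcp_rot: [-0.0, 0.984, 0.18, -0.001]
wrist_force: [0.5, 0.1, 1.2]
opening: 41.3
clock: 29.08
ee_pos: [438.7, -17.9, 29.3]
tcp_rot: [-0.0, 0.984, 0.18, 0.001]
wrist_force: [-1.1, 0.0, 8.2]
opening: 16.8
clock: 29.67
ee_pos: [440.9, -18.4, 213.2]
tcp_rot: [-0.001, 0.984, 0.179, 0.004]
wrist_force: [0.7, 0.4, -1.3]
opening: 16.7
shift [162.53 -41.94   1.93] spin -1.1624862033542467 | tcp [439.82 -17.75 211.  ] yaw_y -1.2090862033542467 xaxis [0.94 0.35 0.01] F [-0.62 -0.68 -1.09] open 16.56861001029314 t 29.7167
```

View pics/w_w.png

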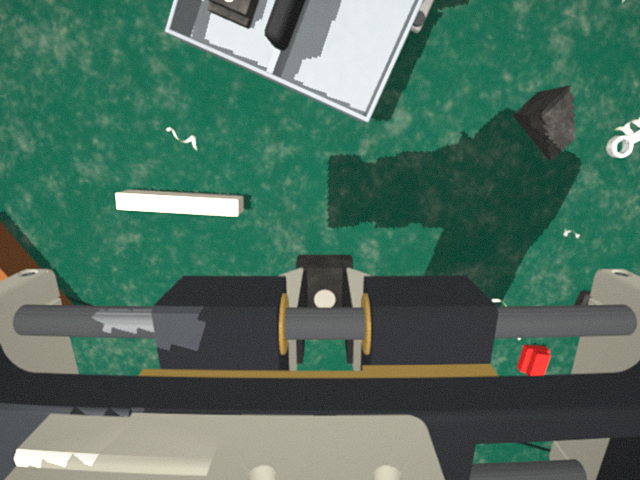

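```bash
python3 -m creep '{"claw":[0,0,0,0,0,0,0,0,0,0,0],"delta_pos":[[15,-4,0],[35,-9,0],[60,-15,0],[85,-22,0],[110,-28,0],[135,-35,0],[155,-40,0],[163,-41,1],[163,-41,1],[163,-41,1],[163,-41,1]],"spin":[-0.12,-0.24,-0.36,-0.48,-0.6,-0.72,-0.84,-0.96,-1.07,-1.162,-1.162]}' 30
python3 - <<'E'
from h import *
f=grab_frame("wrist"); cv2.imwrite("pics/x_w.png",f["image"][:,:,::-1])
plan([576.6,80,103],-.0466)
E
```

```text
clock: 30.63
ee_pos: [575.5, 77.5, 206.0]
tcp_rot: [-0.001, 0.722, 0.691, -0.001]
wrist_force: [0.1, 0.2, -0.9]
opening: 16.9
shift [  2.6    1.15 103.3 ] spin -0.0032414528037481016 | tcp [575.57  77.47 206.31] yaw_y -0.049841452803748076 xaxis [ 0.05  1.   -0.  ] F [-0.48  0.09 -1.14] open 16.52012071889198 t 30.6833
```

View pics/x_w.png

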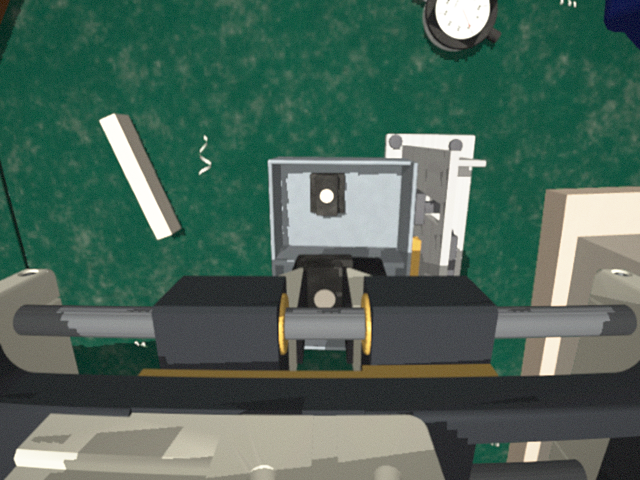

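```bash
python3 -m creep '{"claw":[0,0,0,0,0,0,0,0],"delta_pos":[[0,1,20],[0,1,45],[0,1,70],[0,1,88],[0,1,98],[0,1,102],[0,1,103],[0,1,103]],"spin":[0,0,0,0,0,0,0,0]}' 30; python3 -m creep '{"claw":[28,28,28,28],"delta_pos":[[0,0,0],[0,0,0],[0,0,0],[0,0,0]],"spin":[0,0,0,0]}' 30;python3 -m creep '{"claw":[28,28,28,40,40,40,40],"delta_pos":[[0,0,-15],[0,0,-40],[0,0,-70],[0,0,-100],[0,0,-107],[0,0,-107],[0,0,-107]],"spin":[0,0,0,0,0,0,0]}' 30
python3 - <<'E'
from h import *
plan([443.5,-339.6,130],0.193-1.571)
E
```

```text
clock: 31.35
ee_pos: [576.9, 81.0, 103.9]
tcp_rot: [-0.002, 0.724, 0.689, 0.001]
wrist_force: [-0.7, 9.5, 0.1]
opening: 16.6
clock: 31.68
ee_pos: [577.3, 78.7, 104.4]
tcp_rot: [-0.0, 0.724, 0.689, 0.0]
wrist_force: [0.3, 4.7, -1.1]
opening: 25.4
clock: 32.27
ee_pos: [577.0, 77.2, 211.3]
tcp_rot: [-0.0, 0.724, 0.689, -0.0]
wrist_force: [-0.2, 0.0, 0.2]
opening: 36.5
shift [-422.87 -112.8    81.37] spin 1.3287172427948806 | tcp [577.01  77.21 211.28] yaw_y -0.04928275720511928 xaxis [ 0.05  1.   -0.  ] F [-0.17  0.04  0.15] open 36.459298717043595 t 32.2667
```

```bash
python3 -m creep '{"claw":[45,45,45,45,45,45,45,45,45,45,45,45],"delta_pos":[[-20,-5,0],[-45,-10,0],[-80,-20,0],[-118,-30,0],[-156,-40,0],[-194,-50,0],[-232,-60,0],[-270,-70,0],[-308,-80,0],[-346,-92,0],[-384,-102,0],[-410,-110,0]],"spin":[0.12,0.24,0.36,0.48,0.6,0.72,0.84,0.96,1.08,1.2,1.3,1.329]}' 30
python3 - <<'E'
from h import *
f=grab_frame("wrist"); cv2.imwrite("pics/y_w.png",f["image"][:,:,::-1])
plan([443.5,-339.6,130],0.193-1.571)
t=grab_frame("top");crop(t,"y_t",230,140,110,90,7)
s=grab_frame("scene");crop(s,"y_s",330,190,110,90,7)
E
```

```text
clock: 33.27
ee_pos: [444.9, -329.6, 210.2]
tcp_rot: [0.0, 0.996, 0.092, -0.002]
wrist_force: [1.2, 1.2, 0.4]
opening: 41.4
shift [ 0.42  5.26 80.86] spin -0.012805852649783622 | tcp [ 442.41 -334.17  210.84] yaw_y -1.3908058526497835 xaxis [ 0.98  0.18 -0.  ] F [-2.55 -5.13  1.97] open 41.115242653554795 t 33.3167
```

View pics/y_w.png

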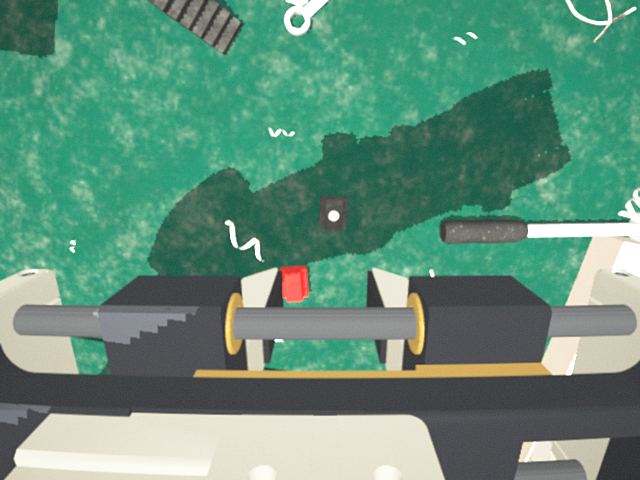

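View pics/y_t.png

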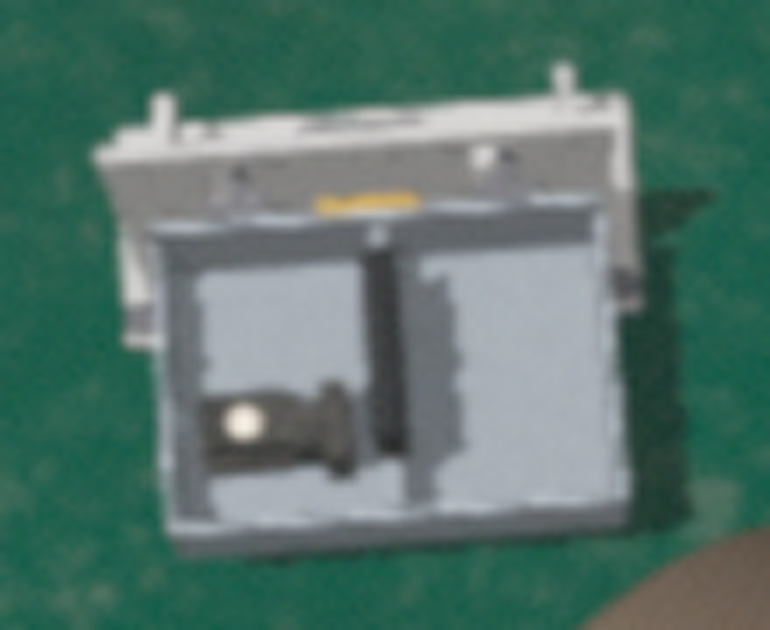

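View pics/y_s.png

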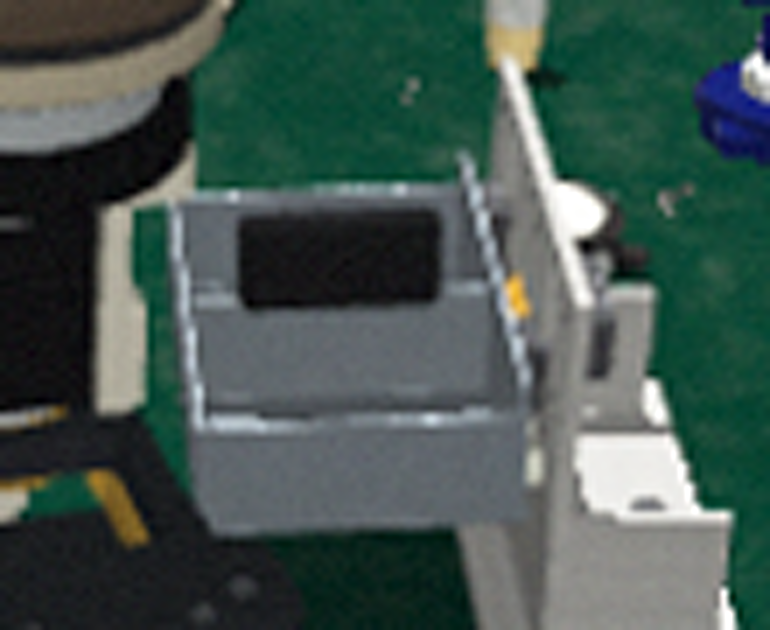

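```bash
python3 -m creep '{"claw":[45,45,45,45,45,45],"delta_pos":[[0,4,20],[0,5,50],[0,5,80],[0,5,98],[0,5,100],[0,5,100]],"spin":[0,0,0,0,0,0]}' 30
python3 - <<'E'
from h import *
f=grab_frame("wrist")
im=cv2.convertScaleAbs(f["image"],alpha=2.4,beta=20)[:,:,::-1]
cv2.imwrite("pics/z_c.png",cv2.resize(im[190:290,270:390],None,fx=6,fy=6,interpolation=cv2.INTER_CUBIC))
plan([443.5,-339.6,28],0.193-1.571)
E
```

```text
clock: 33.92
ee_pos: [448.1, -329.7, 110.2]
tcp_rot: [-0.001, 0.995, 0.097, -0.002]
wrist_force: [-0.8, 0.1, -0.1]
opening: 41.7
shift [-6.8   7.81 83.53] spin 0.0018351169203305595 | tcp [ 448.76 -330.67  111.53] yaw_y -1.3761648830796693 xaxis [ 0.98  0.19 -0.  ] F [ 0.6  -0.09  0.38] open 41.419156539962714 t 33.9667
```

View pics/z_c.png

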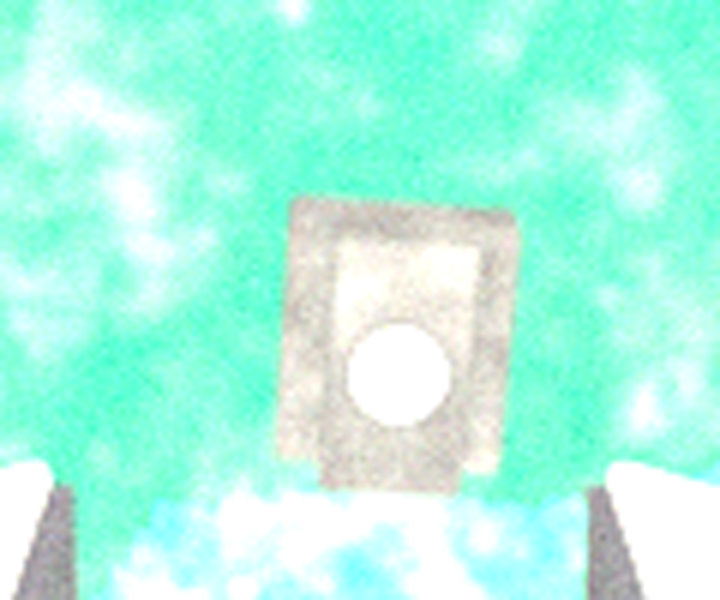

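Run:
```python
from h import *
f=grab_frame("wrist")
g=lambda x,y,z:atz(f,(270+x/6,190+y/6),z)
for a,b,z in(((292,200),(277,458),10),((516,212),(500,474),10),((292,200),(516,212),10),((338,240),(322,487),20),((480,245),(462,492),20)):
  d=g(*b,z)-g(*a,z); print(np.linalg.norm(d),np.arctan2(d[1],d[0])%np.pi)
P=g(399,374,20);print(P);plan([P[0],P[1],28],-1.378)
```

```text
32.88125486586306 0.13331638542556723
33.48340533648822 0.15997786950828496
26.75256723783403 1.710355143001304
30.46675227558487 0.1332762572353734
30.493643338326297 0.1442401688338455
[ 444.19 -341.14   20.  ]
shift [-6.87  8.73 84.33] spin 0.001748210709071607 | tcp [ 449.22 -331.22  112.33] yaw_y -1.3762517892909283 xaxis [0.98 0.19 0.  ] F [ 0.17  0.92 -0.61] open 41.32196200848408 t 34.0167
```

```bash
python3 -m creep '{"claw":[45,45,45,45,45,45,45],"delta_pos":[[-4,6,5],[-7,9,20],[-7,9,45],[-7,9,60],[-7,9,70],[-7,9,70],[-7,9,70]],"spin":[0.05,0.05,0.05,0.05,0.05,0.05,0.05]}' 30
python3 - <<'E'
from h import *
plan([444.2,-341.1,28],-1.428)
E
```

```text
clock: 34.6
ee_pos: [443.6, -342.1, 42.2]
tcp_rot: [0.0, 0.997, 0.071, 0.0]
wrist_force: [0.1, -0.5, 0.7]
opening: 41.3
shift [ 0.69 -0.94 14.17] spin -0.0003729568041976883 | tcp [ 443.64 -342.12   42.17] yaw_y -1.4283729568041976 xaxis [0.99 0.14 0.  ] F [ 0.12 -0.51  0.75] open 41.27672683026832 t 34.6
```

```bash
python3 -m creep '{"claw":[45,45,45],"delta_pos":[[0,-1,10],[0,-1,14],[0,-1,14]],"spin":[0,0,0]}' 30; python3 -m creep '{"claw":[0,0,0,0,0,0,0,0],"delta_pos":[[0,0,0],[0,0,0],[0,0,0],[0,0,0],[0,0,0],[0,0,0],[0,0,0],[0,0,0]],"spin":[0,0,0,0,0,0,0,0]}' 30;  python3 -m creep '{"claw":[0,0,0,0,0,0,0],"delta_pos":[[0,0,-10],[0,0,-40],[0,0,-75],[0,0,-115],[0,0,-155],[0,0,-185],[0,0,-185]],"spin":[0,0,0,0,0,0,0]}' 30
python3 - <<'E'
from h import *
f=grab_frame("wrist"); cv2.imwrite("pics/za_w.png",f["image"][:,:,::-1])
plan([596.3,93.5,210],-.0466)
E
```

```text
clock: 34.85
ee_pos: [443.4, -340.2, 27.3]
tcp_rot: [-0.0, 0.997, 0.072, -0.0]
wrist_force: [-0.8, 0.2, 0.1]
opening: 41.5
clock: 35.52
ee_pos: [443.6, -340.7, 27.9]
tcp_rot: [0.0, 0.997, 0.072, 0.0]
wrist_force: [-1.4, 1.1, 3.5]
opening: 16.6
clock: 36.1
ee_pos: [444.9, -343.3, 219.1]
tcp_rot: [0.003, 0.997, 0.071, 0.003]
wrist_force: [1.3, -1.6, -1.3]
opening: 16.7
shift [ 212.54 -409.36    5.88] spin -1.3806680548876957 | tcp [ 444.47 -342.04  216.31] yaw_y -1.4272680548876957 xaxis [0.99 0.14 0.  ] F [ 1.09  0.98 -1.3 ] open 16.680979417121783 t 36.15
```

View pics/za_w.png

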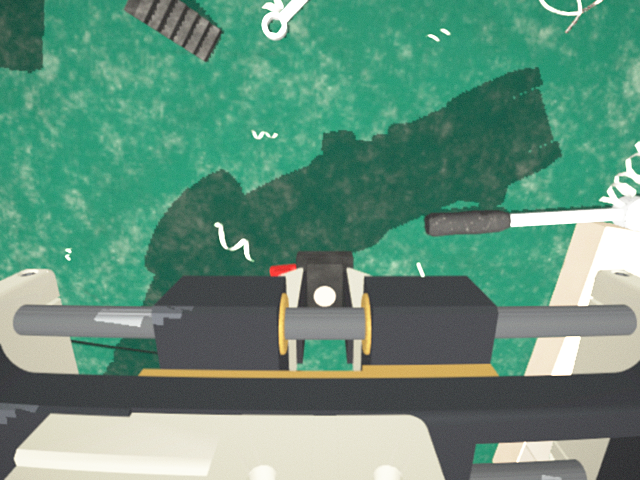

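```bash
python3 -m creep '{"claw":[0,0,0,0,0,0,0,0,0,0,0,0],"delta_pos":[[10,-20,0],[28,-54,0],[47,-90,0],[66,-127,0],[85,-164,0],[104,-201,0],[123,-238,0],[142,-274,0],[161,-311,0],[180,-347,0],[196,-377,0],[208,-400,0]],"spin":[-0.11,-0.22,-0.34,-0.46,-0.58,-0.7,-0.82,-0.94,-1.06,-1.18,-1.28,-1.38]}' 30;  python3 -m creep '{"claw":[0,0],"delta_pos":[[0,0,0],[0,0,0]],"spin":[0,0]}' 30
python3 - <<'E'
from h import *
f=grab_frame("wrist"); cv2.imwrite("pics/zb_w.png",f["image"][:,:,::-1])
plan([596.3,93.5,103],-.0466)
E
```

```text
clock: 37.15
ee_pos: [591.7, 89.0, 211.5]
tcp_rot: [-0.001, 0.721, 0.693, -0.001]
wrist_force: [-1.0, 0.9, -1.0]
opening: 16.7
clock: 37.32
ee_pos: [591.4, 86.7, 211.4]
tcp_rot: [-0.001, 0.723, 0.691, -0.001]
wrist_force: [-0.6, -1.6, -0.3]
opening: 16.6
shift [  9.09   4.86 108.7 ] spin -0.000972524903531724 | tcp [591.23  84.77 211.72] yaw_y -0.047572524903531706 xaxis [ 0.05  1.   -0.  ] F [ 0.07 -0.17 -1.07] open 16.433201439839674 t 37.3667
```

View pics/zb_w.png

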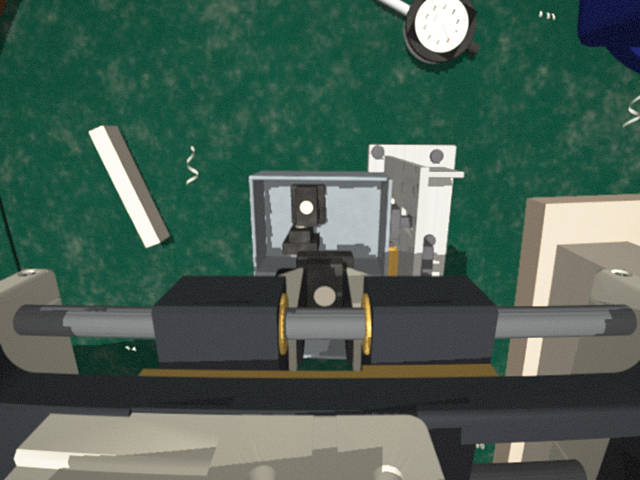

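Run:
```python
from h import *
f=grab_frame("wrist")
print(atz(f,(306,208),84),atz(f,(303,238),90),atz(f,(288,238),90),atz(f,(300,228),96))
crop(f,"zb_c",240,160,160,120,5)
plan([597,96,106],-.0466)
```

```text
[577.57 102.13  84.  ] [574.14  79.57  90.  ] [562.39  80.12  90.  ] [572.86  89.33  96.  ]
shift [ 12.69   5.28 106.01] spin -0.002786185795702334 | tcp [591.27  83.71 212.03] yaw_y -0.04938618579570241 xaxis [ 0.05  1.   -0.  ] F [-0.81 -0.42 -1.04] open 16.45069772375839 t 37.4167
```

View pics/zb_c.png

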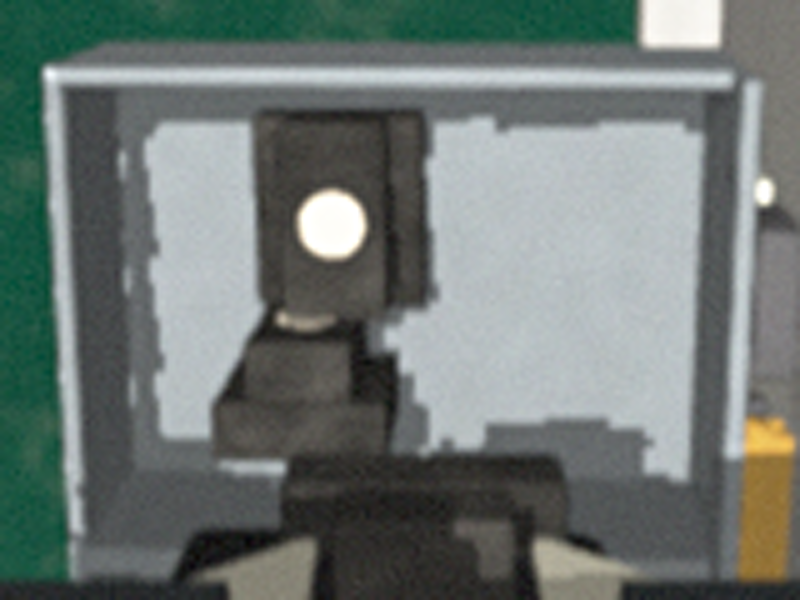

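```bash
python3 -m creep '{"claw":[0,0,0,0,0,0,0,0],"delta_pos":[[8,5,5],[11,8,25],[11,8,50],[11,8,75],[11,8,92],[11,8,102],[11,8,106],[11,8,106]],"spin":[0,0,0,0,0,0,0,0]}' 30; python3 -m creep '{"claw":[26,26,26,26],"delta_pos":[[0,0,0],[0,0,0],[0,0,0],[0,0,0]],"spin":[0,0,0,0]}' 30;python3 -m creep '{"claw":[26,26,26,40,40,40,40],"delta_pos":[[0,0,-15],[0,0,-40],[0,0,-70],[0,0,-100],[0,0,-107],[0,0,-107],[0,0,-107]],"spin":[0,0,0,0,0,0,0]}' 30
python3 - <<'E'
from h import *
f=grab_frame("wrist");crop(f,"zc_c",240,140,180,140,4)
plan([560,-222,210],-.1)
E
```

```text
clock: 38.08
ee_pos: [600.3, 95.1, 106.2]
tcp_rot: [-0.0, 0.724, 0.69, -0.001]
wrist_force: [-0.3, 0.1, -0.3]
opening: 16.4
clock: 38.42
ee_pos: [601.0, 95.8, 107.6]
tcp_rot: [0.0, 0.724, 0.69, 0.001]
wrist_force: [0.2, 0.7, 0.6]
opening: 23.7
clock: 39.0
ee_pos: [600.5, 95.9, 213.9]
tcp_rot: [0.0, 0.723, 0.69, 0.001]
wrist_force: [0.2, 0.0, -0.1]
opening: 36.5
shift [-319.35  -25.03    2.93] spin 0.05325073525068036 | tcp [599.93  95.83 212.93] yaw_y -0.046749264749319674 xaxis [0.05 1.   0.  ] F [-0.74  0.82 -0.44] open 36.716756084006796 t 39.05
```

View pics/zc_c.png

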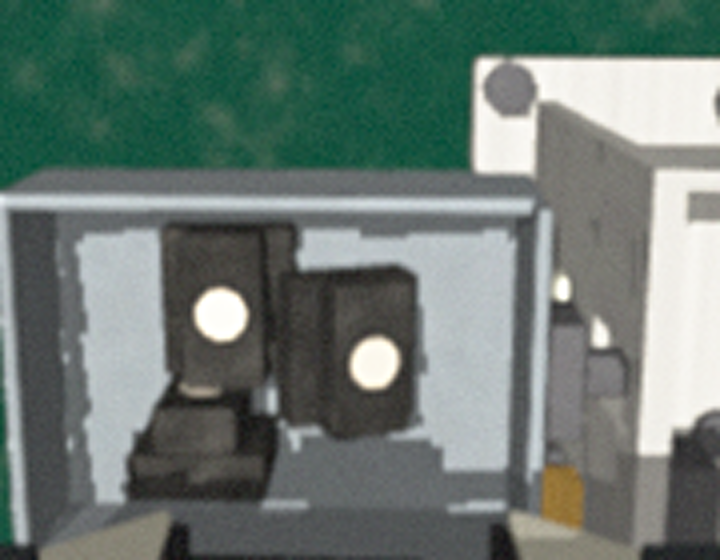

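```bash
python3 -m creep '{"claw":[60,60,60,60,60,60,60,60,60,60,60,60],"delta_pos":[[-15,-1,0],[-40,-3,0],[-75,-6,0],[-112,-9,0],[-150,-12,0],[-188,-15,0],[-226,-18,0],[-264,-20,10],[-296,-22,30],[-312,-23,55],[-319,-24,60],[-319,-24,60]],"spin":[0,0.02,0.05,0.08,0.1,0.12,0.12,0.12,0.12,0.12,0.12,0.12]}' 30;  python3 -m creep '{"claw":[60,60],"delta_pos":[[0,0,0],[0,0,0]],"spin":[0,0]}' 30
python3 - <<'E'
from h import *
f=grab_frame("wrist")
im=cv2.convertScaleAbs(f["image"],alpha=1.8,beta=20)[:,:,::-1]
cv2.imwrite("pics/zd_w.png",im)
plan([560,-222,28],-.17)
for d in tip_of("block_mid",f): print(d["location"],d["conf"],atz(f,d["location"],22))
E
```

```text
clock: 40.05
ee_pos: [558.6, -224.0, 151.2]
tcp_rot: [-0.002, 0.765, 0.644, -0.002]
wrist_force: [0.0, -0.3, -0.3]
opening: 55.1
clock: 40.22
ee_pos: [562.3, -220.5, 154.3]
tcp_rot: [-0.0, 0.763, 0.646, 0.0]
wrist_force: [0.2, -0.1, 1.1]
opening: 55.2
shift [ -2.12  -2.42 126.57] spin 0.005282909948705061 | tcp [ 562.56 -220.36  154.57] yaw_y -0.16471709005129492 xaxis [0.16 0.99 0.  ] F [-0.25  0.88  0.25] open 55.39709379112813 t 40.2667
[362.9, 180.1] 0.63 [ 598.57 -187.83   22.  ]
```

View pics/zd_w.png

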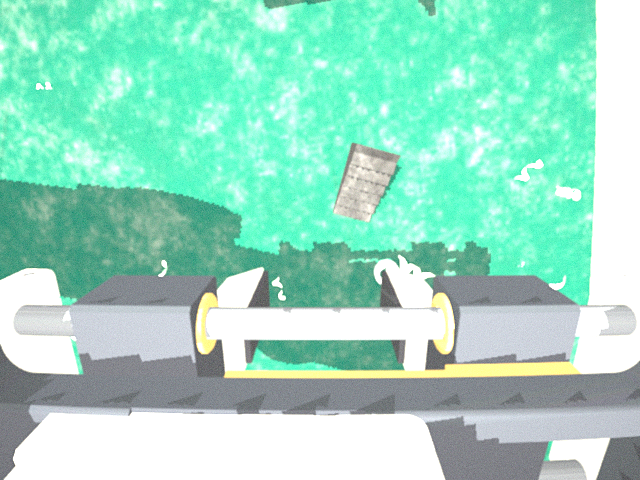

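Run:
```python
from h import *
f=grab_frame("wrist");s=grab_frame("scene")
im=cv2.convertScaleAbs(f["image"],alpha=1.8,beta=20)[:,:,::-1]
cv2.imwrite("pics/ze_c.png",cv2.resize(im[130:230,310:420],None,fx=6,fy=6,interpolation=cv2.INTER_CUBIC))
crop(s,"ze_s",360,280,120,100,6)
for d in tip_of("block_mid",s): print(d["location"],d["conf"],atz(s,d["location"],22))
```

```text
[404.7, 326.5] 0.61 [ 607.99 -193.5    22.  ]
```

View pics/ze_c.png

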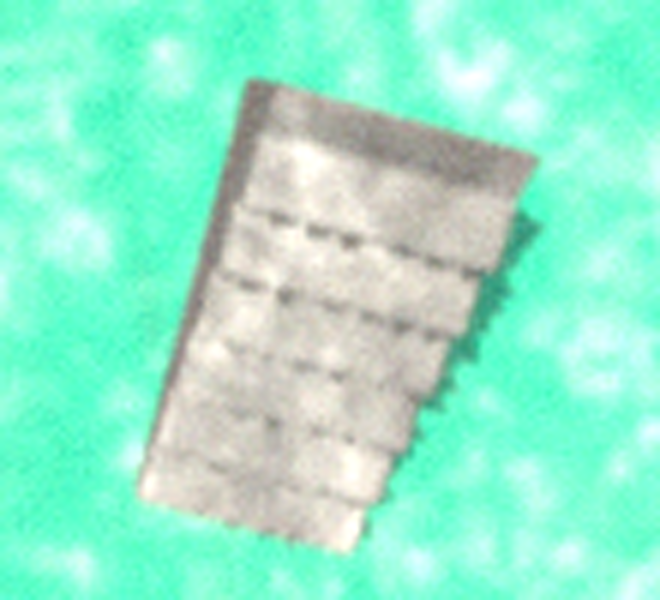

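View pics/ze_s.png

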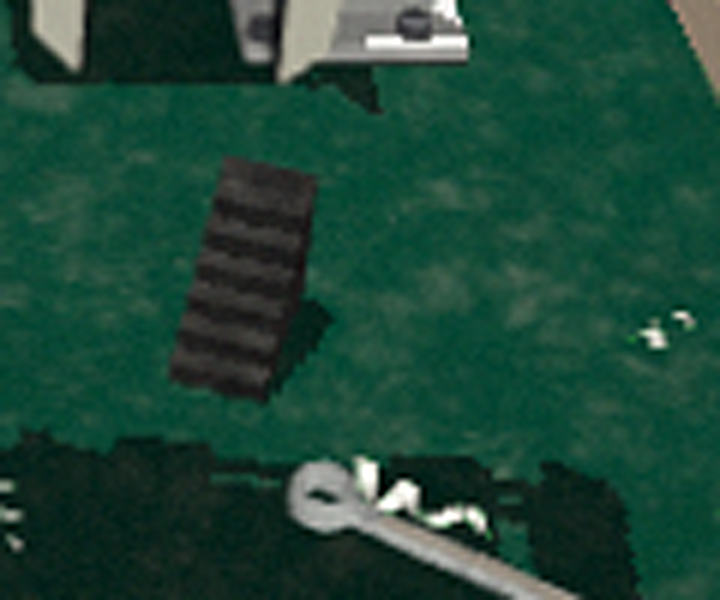

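Run:
```python
from h import *
f=grab_frame("wrist")
g=lambda x,y,z:atz(f,(310+x/6,130+y/6),z)
h1,h2,l1,l2=g(268,84,50),g(540,155,50),g(145,498,8),g(355,550,8)
print(h1,h2,l1,l2,np.linalg.norm(h1-h2),np.linalg.norm(l1-l2))
h=(h1+h2)/2;l=(l1+l2)/2;d=(h-l)[:2];L=np.linalg.norm(d);u=d/L;print("len",L,"own y ang",np.arctan2(u[1],u[0]),np.arctan2(*(h2-h1)[1::-1]),np.arctan2(*(l2-l1)[1::-1]))
m=(h+l)[:2]/2; P=m+6*u; print("mid",m,"blockmid",P)
for n,pt in (("h1",h1),("h2",h2),("l1",l1),("l2",l2)): print(n,proj(grab_frame("scene"),pt))
plan([P[0],P[1],28],np.arctan2(u[1],u[0])-np.pi/2)
```

```text
[ 593.93 -159.14   50.  ] [ 623.65 -172.05   50.  ] [ 572.18 -213.6     8.  ] [ 600.21 -225.88    8.  ] 32.40355316500517 30.606414572756965
len 58.67270531581175 own y ang 1.1754463917955107 -0.40988817129740035 -0.4127456327699581
mid [ 597.49 -192.67] blockmid [ 599.8  -187.13]
h1 [395.81 304.84]
h2 [411.72 308.3 ]
l1 [387.9  339.38]
l2 [403.21 343.01]
shift [ 40.46  31.88 125.88] spin 0.2285149757972651 | tcp [ 561.62 -221.73  153.87] yaw_y -0.1668349592021207 xaxis [0.17 0.99 0.  ] F [ 0.47 -0.11  0.01] open 54.93708351353987 t 40.7167
```

```bash
python3 -m creep '{"claw":[60,60,60,60,60,60,60],"delta_pos":[[14,10,5],[28,20,15],[40,32,30],[40,32,45],[40,32,50],[40,32,50],[40,32,50]],"spin":[0.1,0.2,0.237,0.237,0.237,0.237,0.237]}' 40
python3 - <<'E'
from h import *
f=grab_frame("wrist")
im=cv2.convertScaleAbs(f["image"],alpha=1.6,beta=20)[:,:,::-1]
cv2.imwrite("pics/zf_w.png",im)
plan([600,-187.3,28],-.405)
E
```

```text
clock: 41.3
ee_pos: [599.2, -188.6, 104.0]
tcp_rot: [0.0, 0.835, 0.55, -0.0]
wrist_force: [0.7, -0.5, 0.5]
opening: 55.2
shift [ 1.59 -0.26 76.54] spin -0.00015915546098499433 | tcp [ 599.57 -188.82  104.54] yaw_y -0.40515915546098513 xaxis [ 0.39  0.92 -0.  ] F [ 0.12 -0.33  0.11] open 55.47233055872932 t 41.35
```

View pics/zf_w.png

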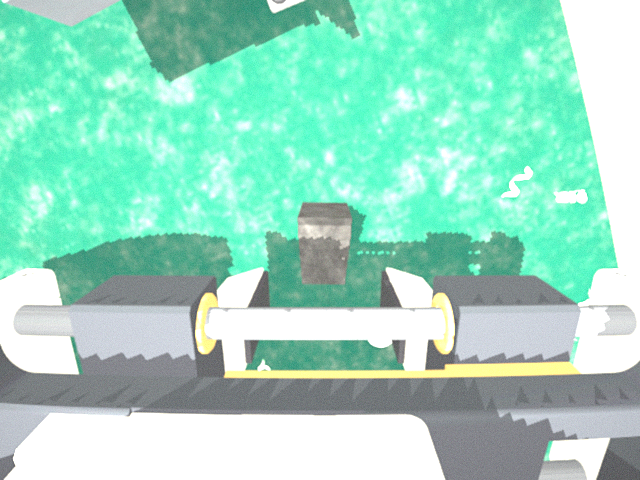

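```bash
python3 -m creep '{"claw":[60,60,60,60,60,60],"delta_pos":[[1,0,20],[1,0,45],[1,0,65],[1,0,75],[1,0,76],[1,0,76]],"spin":[0,0,0,0,0,0]}' 40; python3 -m creep '{"claw":[0,0,0,0,0,0,0],"delta_pos":[[0,0,0],[0,0,0],[0,0,0],[0,0,0],[0,0,0],[0,0,0],[0,0,0]],"spin":[0,0,0,0,0,0,0]}' 40;  python3 -m creep '{"claw":[0,0,0,0,0,0,0],"delta_pos":[[0,0,-10],[0,0,-40],[0,0,-75],[0,0,-115],[0,0,-155],[0,0,-185],[0,0,-185]],"spin":[0,0,0,0,0,0,0]}' 40
python3 - <<'E'
from h import *
f=grab_frame("wrist"); cv2.imwrite("pics/zg_w.png",f["image"][:,:,::-1])
plan([582.9,20.5,220],-.0466)
E
```

```text
clock: 41.85
ee_pos: [600.2, -187.4, 28.4]
tcp_rot: [0.0, 0.835, 0.551, 0.0]
wrist_force: [0.9, 0.1, -0.1]
opening: 54.7
clock: 42.43
ee_pos: [600.5, -186.9, 28.5]
tcp_rot: [0.0, 0.835, 0.551, 0.0]
wrist_force: [-1.2, 1.4, 6.8]
opening: 31.6
clock: 43.02
ee_pos: [602.7, -188.7, 220.0]
tcp_rot: [0.004, 0.835, 0.551, 0.003]
wrist_force: [0.9, -0.9, -1.5]
opening: 31.7
shift [184.13 -99.09  -3.79] spin -0.35766787465449257 | tcp [ 601.6  -187.77  216.59] yaw_y -0.40426787465449243 xaxis [0.39 0.92 0.  ] F [ 0.36 -0.18 -3.21] open 31.63234031992563 t 43.0667
```

View pics/zg_w.png

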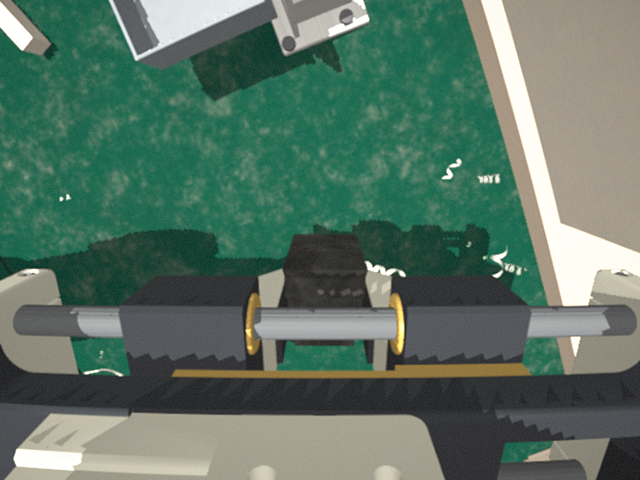

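```bash
python3 -m creep '{"claw":[0,0,0,0,0,0,0,0,0],"delta_pos":[[15,-8,0],[40,-21,0],[70,-37,0],[100,-53,0],[130,-69,0],[155,-84,0],[175,-94,0],[185,-99,0],[185,-99,0]],"spin":[-0.05,-0.1,-0.15,-0.2,-0.25,-0.3,-0.34,-0.357,-0.357]}' 40; python3 -m creep '{"claw":[0,0],"delta_pos":[[0,0,0],[0,0,0]],"spin":[0,0]}' 40
python3 - <<'E'
from h import *
f=grab_frame("wrist"); cv2.imwrite("pics/zh_w.png",f["image"][:,:,::-1])
plan([582.9,22,103],-.0466)
E
```

```text
clock: 43.82
ee_pos: [580.6, 26.3, 211.1]
tcp_rot: [-0.002, 0.721, 0.693, -0.001]
wrist_force: [-0.1, 0.4, -2.2]
opening: 31.8
clock: 43.98
ee_pos: [581.5, 20.4, 212.2]
tcp_rot: [0.0, 0.724, 0.689, -0.001]
wrist_force: [0.5, -0.2, -2.5]
opening: 31.5
shift [  2.06   1.2  109.44] spin -0.003502286095527385 | tcp [581.65  20.12 212.44] yaw_y -0.05010228609552737 xaxis [ 0.05  1.   -0.  ] F [-0.21 -0.36 -2.17] open 31.645878433925155 t 44.0333
```

View pics/zh_w.png

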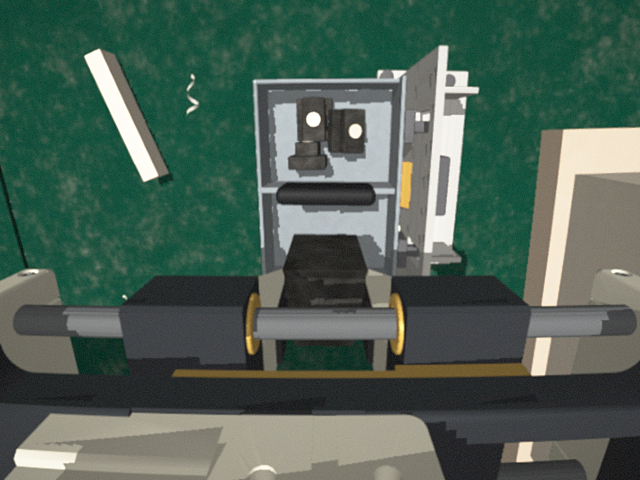

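Run:
```python
from h import *
f=grab_frame("wrist")
print(atz(f,(325,205),129),atz(f,(325,194),129),atz(f,(267,189),100),atz(f,(392,189),100),atz(f,(325,80),100))
s=read_state();R=Rt(s)
P=atz(f,(327,236),s["ee_pos"][2]+22);print("block hi edge",P,R.T@(P-s["ee_pos"]))
for p in((288,238),(364,236)):
  P=atz(f,p,s["ee_pos"][2]+22);print(R.T@(P-s["ee_pos"]))
crop(f,"zh_c",230,170,190,110,4)
```

```text
[583.65  47.82 129.  ] [584.01  55.03 129.  ] [541.78  56.13 100.  ] [632.67  51.57 100.  ] [587.67 128.01 100.  ]
block hi edge [584.87  57.31 234.51] [ 37.2    1.28 -22.04]
[ 36.47 -12.5  -22.03]
[ 37.2   14.34 -22.04]
```

View pics/zh_c.png

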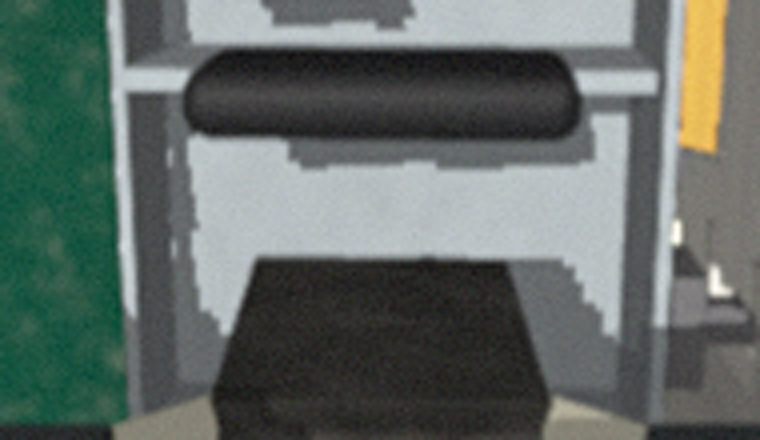

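Run:
```python
from h import *
f=grab_frame("wrist")
s=read_state();R=Rt(s)
for p,dz in(((294,235),-28),((358,235),-28),((284,266),22),((367,266),22),((284,268),15)):
  P=atz(f,p,s["ee_pos"][2]+dz);print(p,R.T@(P-s["ee_pos"]))
print(s["ee_pos"])
```

```text
(294, 235) [ 23.15 -14.96  27.98]
(358, 235) [23.14 17.15 27.98]
(284, 266) [ 25.75 -14.24 -22.02]
(367, 266) [ 25.75  15.79 -22.02]
(284, 268) [ 22.24 -15.15 -15.01]
[581.81  20.4  212.62]
```

```bash
python3 -m creep '{"claw":[0,0,0,0,0,0,0],"delta_pos":[[0,1,15],[0,1,40],[0,1,60],[0,1,75],[0,1,80],[0,1,80],[0,1,80]],"spin":[0,0,0,0,0,0,0]}' 40; python3 -m creep '{"claw":[0,0,0,0],"delta_pos":[[0,0,6],[0,0,12],[0,0,15],[0,0,15]],"spin":[0,0,0,0]}' 40; python3 -m creep '{"claw":[0,0,0,0],"delta_pos":[[0,0,5],[0,0,10],[0,0,12],[0,0,12]],"spin":[0,0,0,0]}' 40
python3 - <<'E'
from h import *
f=grab_frame("wrist"); cv2.imwrite("pics/zi_w.png",f["image"][:,:,::-1])
E
```

```text
clock: 44.72
ee_pos: [583.2, 21.5, 133.3]
tcp_rot: [0.0, 0.724, 0.69, 0.0]
wrist_force: [0.7, -0.6, -2.7]
opening: 31.8
clock: 45.05
ee_pos: [582.4, 22.3, 117.1]
tcp_rot: [-0.0, 0.723, 0.69, -0.0]
wrist_force: [0.0, -0.7, -2.4]
opening: 31.3
clock: 45.38
ee_pos: [582.4, 22.2, 105.0]
tcp_rot: [-0.0, 0.724, 0.69, -0.0]
wrist_force: [-0.3, 0.5, -1.4]
opening: 31.9
```

View pics/zi_w.png

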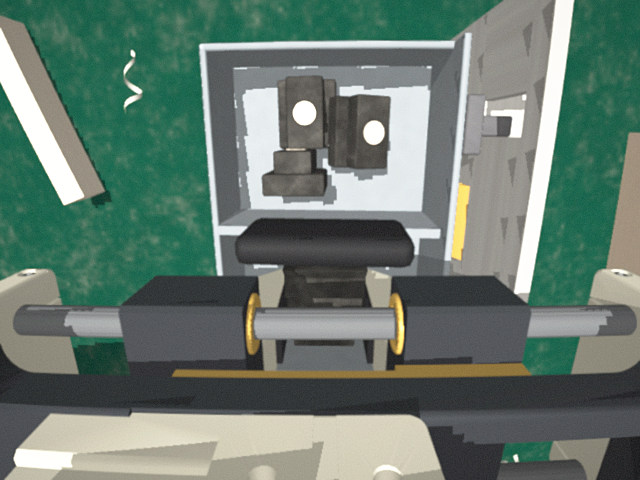

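```bash
python3 -m creep '{"claw":[0,0,0],"delta_pos":[[0,0,2],[0,0,4],[0,0,4]],"spin":[0,0,0]}' 40; python3 -m creep '{"claw":[43,43,43,43,43],"delta_pos":[[0,0,0],[0,0,0],[0,0,0],[0,0,0],[0,0,0]],"spin":[0,0,0,0,0]}' 40;  python3 -m creep '{"claw":[43,43,43,43,43,43,43,43],"delta_pos":[[0,0,-10],[0,0,-35],[0,0,-65],[0,0,-100],[0,0,-130],[0,0,-150],[0,0,-160],[0,0,-160]],"spin":[0,0,0,0,0,0,0,0]}' 40
python3 - <<'E'
from h import *
f=grab_frame("wrist"); cv2.imwrite("pics/zj_w.png",f["image"][:,:,::-1])
plan([583,-100,265],-.0466)
E
```

```text
clock: 45.68
ee_pos: [582.7, 22.2, 101.4]
tcp_rot: [-0.0, 0.724, 0.69, -0.0]
wrist_force: [0.2, 0.0, -2.7]
opening: 31.6
clock: 46.1
ee_pos: [583.0, 22.1, 101.9]
tcp_rot: [0.0, 0.724, 0.69, 0.0]
wrist_force: [1.1, -0.1, -0.0]
opening: 39.3
clock: 46.77
ee_pos: [583.9, 22.0, 264.4]
tcp_rot: [0.001, 0.724, 0.69, 0.002]
wrist_force: [0.3, -1.0, -0.4]
opening: 39.8
shift [-122.02    5.64   -2.66] spin -0.00041782520108823995 | tcp [583.1   22.15 262.41] yaw_y -0.047017825201088145 xaxis [0.05 1.   0.  ] F [ 0.62  0.21 -1.66] open 39.58136479121266 t 46.8167
```

View pics/zj_w.png

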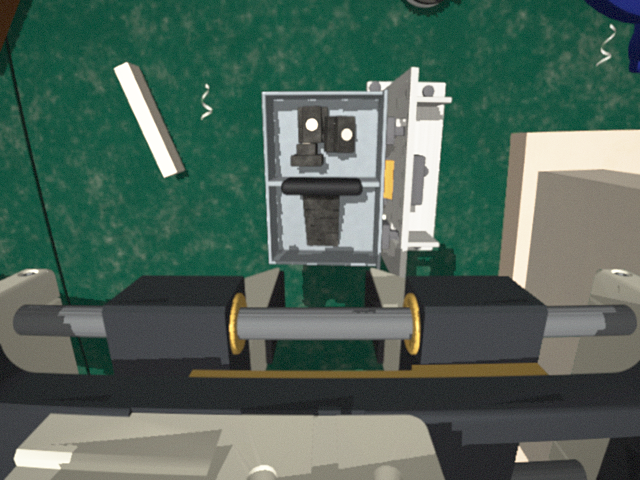

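```bash
python3 -m creep '{"claw":[43,43,43,43,43,43,43,43,43,43,43,43],"delta_pos":[[20,-10,-5],[50,-25,-10],[85,-40,-20],[120,-56,-30],[155,-72,-35],[190,-88,-40],[225,-104,-40],[260,-120,-40],[290,-135,-40],[310,-148,-40],[320,-150,-40],[320,-150,-40]],"spin":[0,0,0,0,0,0,0,0,0,0,0,0]}' 40
python3 - <<'E'
from h import *
s=grab_frame("scene");t=grab_frame("top");w=grab_frame("wrist")
for n,f in(("s",s),("t",t),("w",w)): cv2.imwrite(f"pics/zk_{n}.png",cv2.convertScaleAbs(f["image"],alpha=1.7,beta=10)[:,:,::-1])
crop(t,"zk_tc",230,140,110,90,7);crop(s,"zk_sc",330,180,120,100,6)
for f in (s,t):
  for d in tip_of("nut1_mid",f)+tip_of("block_mid",f): print(f["shot"],d["location"],d["conf"])
  for d in masks_of("nut1_mid",f): print("m",d["box"],d["conf"])
plan([0,0,0])
E
```

```text
clock: 47.82
ee_pos: [446.0, 351.4, 299.7]
tcp_rot: [-0.0, 0.722, 0.692, -0.001]
wrist_force: [-0.2, -0.6, -0.0]
opening: 39.8
70 [280.2, 379.2] 0.83
70 [379.3, 246.3] 0.57
m [272.0, 372.0, 20.5, 19.0] 0.54
71 [269.4, 186.5] 0.73
71 [445.8, 270.2] 0.61
71 [298.1, 194.4] 0.58
71 [428.0, 153.7] 0.42
71 [299.2, 190.9] 0.77
m [439.0, 266.0, 14.4, 11.9] 0.65
m [264.1, 182.5, 7.6, 12.2] 0.57
shift [-369.43 -431.21  301.71] spin None | tcp [448.56 348.03 301.86] yaw_y -0.048525395769977435 xaxis [0.05 1.   0.  ] F [ 0.4   0.93 -1.14] open 39.64549615304663 t 48.2667
```

View pics/zk_t.png

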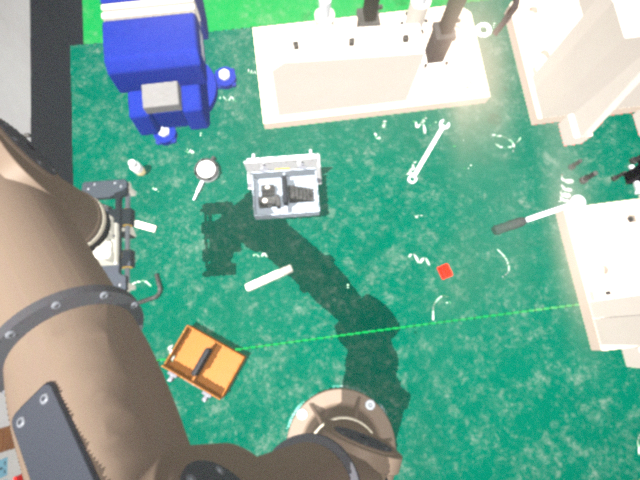

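View pics/zk_s.png

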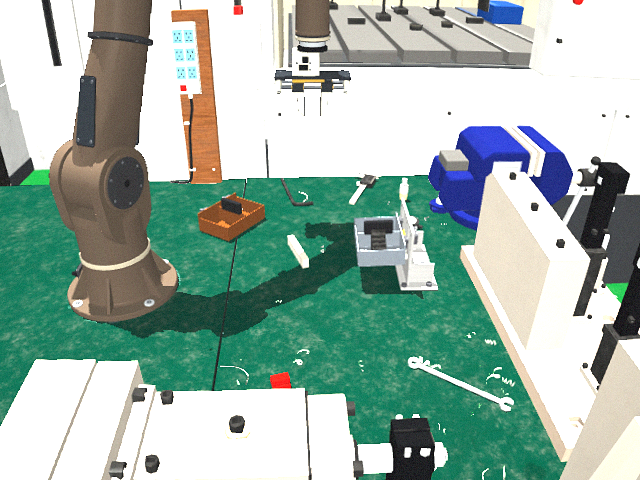

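View pics/zk_tc.png

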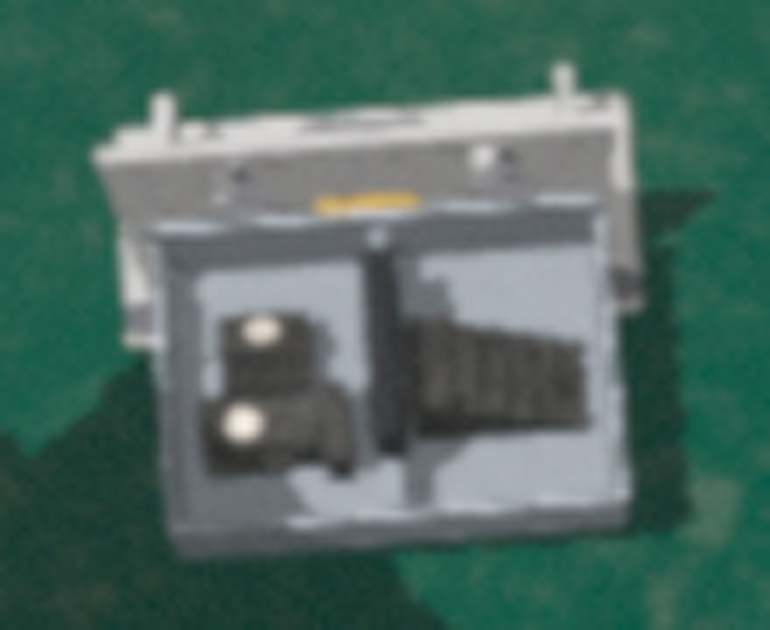

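View pics/zk_sc.png

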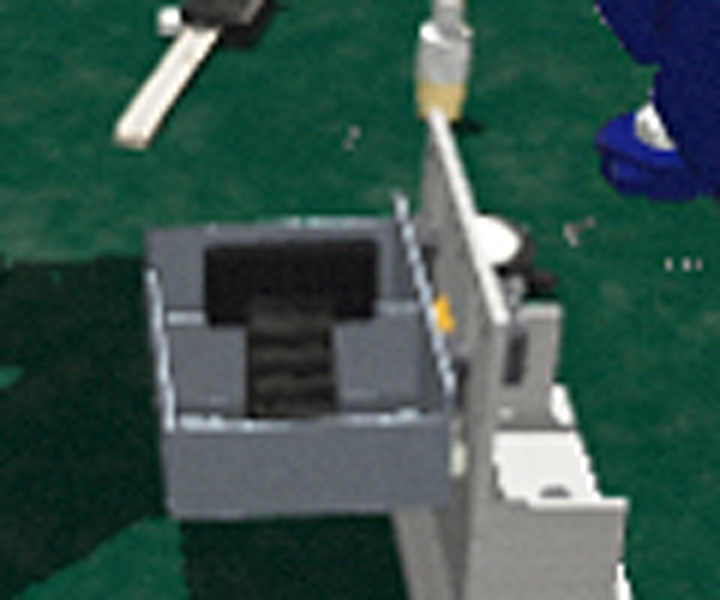

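Run:
```python
from h import *
s=grab_frame("scene");t=grab_frame("top");w=grab_frame("wrist")
print(tri([(t,(230+626/7,140+498/7)),(s,(330+168/6,180+428/6))]))
print(tri([(t,(230+603/7,140+205/7)),(s,(330+449/6,180+413/6))]))
G=(584.6,55.8,115);print(proj(s,G),proj(t,G))
for f in(s,t):
  for d in tip_of("grip",f): print(d["location"],d["conf"])
A=[d["location"] for d in tip_of("grip",s)];B=[d["location"] for d in tip_of("grip",t)]
n=lambda L,p:min(L,key=lambda q:np.hypot(q[0]-p[0],q[1]-p[1]))
print(tri([(s,n(A,proj(s,G))),(t,n(B,proj(t,G)))]))
crop(s,"zl_a",50,230,120,100,6)
```

```text
(array([529.75, -19.92,  90.37]), [2.629882958753967, 2.629882958753995])
(array([631.54, -25.65,  97.19]), [2.3128253041871645, 2.3128253041873257])
[377.39 224.28] [283.97 188.56]
[229.8, 206.9] 0.97
[380.4, 229.4] 0.87
[202.0, 362.1] 0.96
[285.1, 186.7] 0.64
(array([592.36,  52.88, 103.25]), [0.5775873718509045, 0.5775873718512466])
```

View pics/zl_a.png

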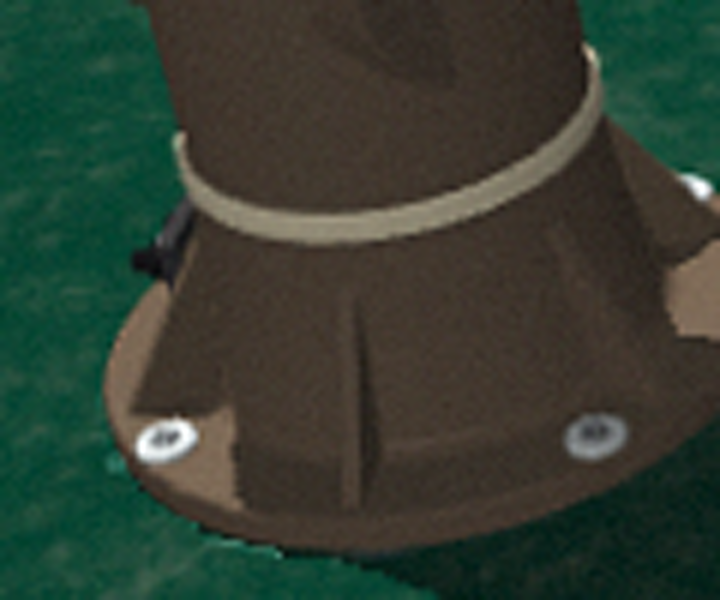

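View pics/zk_w.png

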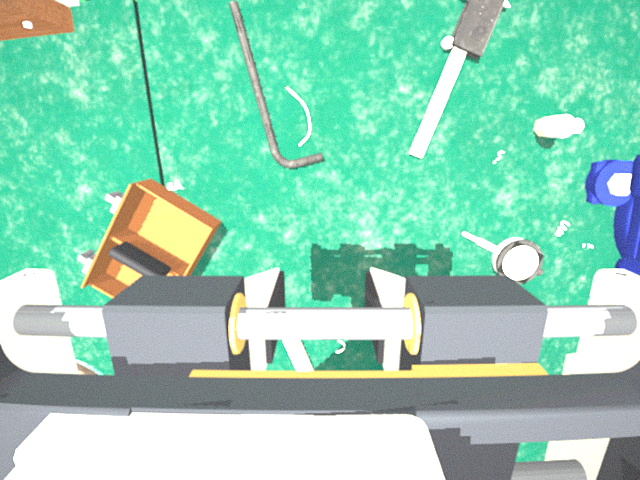

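Run:
```python
from rig import *
print(job_done()); print(read_state()["clock"])
```

```text
the job is handed in; nothing more can be done
None
the job is handed in; nothing more can be done
```

The empty grey bin hangs locked on the upright, the three T-nuts are in its left pocket and the stepped block is in its right. I handed the job in at about 49 s of the 210 s, with the arm well clear. No verdict is reported.

- **Lock:** with about 24 N of downward push the bin reached home height. It then held against an upward pull of about 13 N, so I take the catch as locked; I did not read the catch value itself.
- **Kit:** I found three T-nuts on the bench and no fourth. The last pictures show one nut lying flat, another lying against it, one tilted or standing on end, and the block in the right pocket.
- **Disturbances:** the block had been knocked several centimetres aside, so I measured it again before gripping it. The second nut brushed the bin's grip bar with about 10 N while going in, which is why it sits tilted.
- **Bystanders and look-alikes:** the bar, dial, spanner, red nut and brown bin look unmoved in the last pictures.
- **Check that disagreed:** triangulating the hung bin's grip from the scene and top cameras gave 103 mm, against about 115 mm from the arm. The same two cameras read about 7 mm low on the bin at the start, which explains most of the gap, and I trusted the arm reading and the pull test.

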